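# Unload the swing-out bucket of a bench centrifuge

### The job

The spin is over: lift the orange sample bucket straight up off its trunnions in the centrifuge without letting it swing or tip, and lower it, tubes and all, until it stands on the white mat. Then move its tubes upright and one at a time into the rack holes marked with their cap colours, working in order from the white-barred end (light blue, red, green, purple; leave the hole of a missing tube empty), lowering each to the rack floor before letting go. Finally hang the empty bucket back level on its own trunnions, and leave the grey buckets, the grey-capped tube and the other things on the bench alone.

Things in the scene. Friction and masses are not known exactly. Their poses are not given: they have to be found in the camera images.
- bucket: The sample bucket, the only one with orange insert and grip. Aluminium box 68 (x) x 70 (y) x 54 mm tall, 0.27 to 0.43 kg empty; origin: centre of underside; hanging, x points away from the rotor axis, y along the trunnion line, z up. Four 17 mm square pockets at x = +/-21, y = +/-21 mm, floor 6 mm and mouths 54 mm above the origin; cap tops reach 86 mm. One upright grip stands in the middle.
- bucket_pivot (a point): Point midway between the two notches, 54 mm above the bucket origin. On each y side an ear (35 to 45 mm out, 66 mm high) has a downward-open notch 14 mm wide, flared below, its roof 58.5 mm above the origin, that just rests on a trunnion pin: no lock. Raising it 25 mm straight up frees it; until then it swings freely about the pins.
- bucket_grip (a point): Point on the orange upright grip, 108 mm above the bucket origin, 17 mm below the grip top. The grip is a flat bar 10 mm thick (bucket x) by 28 mm wide (bucket y). Pinched across its thickness (closing along bucket x) the bucket cannot swing in the hand; keep the fingertips above the caps.
- cradle (a point): The orange bucket's place in the rotor: midway between its two trunnion pins (9 mm diameter, pointing at each other along this frame's y, free ends 38 mm and roots 49 mm from here), 129 mm above the table, 100 mm from the rotor axis; x away from the axis, z up. The bucket hangs with its pivot point within 1 mm of here, either way round.
- rotor: Four-place aluminium rotor, locked (it does not turn), in the open centrifuge; origin on its axis, 129 mm above the table; x points to the orange bucket's place; grey buckets hang at +y, -x and -y, also 100 mm out, grips up to 200 mm above the table. Hub nut tops out 24 mm above the origin.
- centrifuge: White bench centrifuge, fixed, 410 x 410 mm, deck (rim) 190 mm above the table, round bowl of 172 mm inner radius about the rotor axis, floor at 60 mm; origin: centre of its underside, on the rotor axis. Its clear lid stands open along its +y edge, up to 570 mm high.
- hanger1 (a joint): Swing angle of the grey bucket at the rotor's +y place: 0 hanging, positive outward (rad).
- hanger2 (a joint): Swing angle of the grey bucket at the rotor's -x place, which holds four white-capped balance tubes that stay in it.
- hanger3 (a joint): Swing angle of the grey bucket at the rotor's -y place.
- mat: White rectangular mat, 150 (x) x 140 (y) mm, 3 mm thick, fixed to the table; origin: centre of its underside.
- rack: Black five-hole tube rack, loose, about 0.5 kg, 156 mm (its x) by 56 mm (its y) by 57 mm tall; origin: centre of its underside. Square holes 17 mm wide in a row along x, 30 mm apart, in a top plate 10 mm thick; tubes stand on its floor 8 mm above the origin. A white bar marks the end (-x) with hole 1; each hole has two dots of its cap colour beside it.
- hole1 (a point): Hole 1 of the rack, marked light-blue: point on the rack floor at the middle of the hole, 49 mm below the mouth.
- hole2 (a point): Hole 2 of the rack, marked red: point on the rack floor at the middle of the hole, 49 mm below the mouth.
- hole3 (a point): Hole 3 of the rack, marked green: point on the rack floor at the middle of the hole, 49 mm below the mouth.
- hole4 (a point): Hole 4 of the rack, marked purple: point on the rack floor at the middle of the hole, 49 mm below the mouth.
- hole5 (a point): Hole 5 of the rack, marked grey: point on the rack floor at the middle of the hole, 49 mm below the mouth. It already holds the grey-capped tube.
- tube_blue: Tube with a light-blue cap: 13 mm diameter, 80 mm tall overall, the top 18 mm being the 16 mm diameter cap; 16 g. Origin: centre of its flat underside, z up along the tube. It starts in one of the four pockets of the orange bucket (any of them), or is absent.
- tube_red: Tube with a red cap: 13 mm diameter, 80 mm tall overall, the top 18 mm being the 16 mm diameter cap; 16 g. Origin: centre of its flat underside, z up along the tube. It starts in one of the four pockets of the orange bucket (any of them), or is absent.
- tube_green: Tube with a green cap: 13 mm diameter, 80 mm tall overall, the top 18 mm being the 16 mm diameter cap; 16 g. Origin: centre of its flat underside, z up along the tube. It starts in one of the four pockets of the orange bucket (any of them), or is absent.
- tube_purple: Tube with a purple cap: 13 mm diameter, 80 mm tall overall, the top 18 mm being the 16 mm diameter cap; 16 g. Origin: centre of its flat underside, z up along the tube. It starts in one of the four pockets of the orange bucket (any of them), or is absent.
- tube_grey: Tube with a grey cap, the same as the others, already in hole 5 of the rack; it stays there.
- tip_box: Blue pipette-tip box, 85 x 120 x 55 mm, on the table; bystander.
- pen: Orange pen, 125 mm long, lying on the table; bystander.

How it is judged:
By the outcome, as a careful person would: the job done as asked, in the order asked, and still so for the second after the job is handed in, with the robot touching nothing.
Of tube_blue, tube_red, tube_green, tube_purple only 2 to 4 are there at a start; the rules pass over those that are not, and their reading is None.
At some moment in a run one of rack may be knocked a few centimetres aside while the robot is not near it.
It also fails if it takes over 210 s, if anything falls off the work surface, if the arm or the gripper's body presses on something with over 40 N, if the wrist force passes 120 N, or if a joint passes its speed limit or range.

### The arm

A 6-joint arm with a two-finger parallel gripper is mounted at the origin on the work surface. World frame = base frame: x ahead of the robot, y to its left, z up, the work surface at z = 0. Lengths are in m, angles in rad, forces in N, time in s.
With the tool pointing down it reaches from about 0.4 to 0.825 m from the base axis. Payload 7 kg.
Tool frame: the origin (TCP) lies at the very end of the fingers, on their centre line; the grasp point (between the pads) lies 19 mm behind it (arm.pinch_z is the z of the grasp point in the tool frame, in m); z points along the fingers, y is the direction in which the jaws open and shut (so a half turn about z gives the same grasp; the last joint's range is limited). The gripper opens to 88 mm and grips with 3 to 60 N. Pads are 19 mm wide; open, the fingers measure 130 mm over their backs; the gripper's body (78 mm by 193 mm) begins 47 mm behind the grasp point.
Start: joints at [1.407, 0.359, 0.012, 0, -1.224, -0.288], TCP at [0.295, 0.607, 0.227] pointing down, gripper open.
Joint ranges: [-3.07, 3.07], [-1.43, 2.12], [-1.02, 1.25], [-3.03, 1.67], [-3.05, -0], [-3.03, 3.03]. Speed limits (rad/s): [2.39, 2.39, 3.01, 3.14, 3.14, 3.14].

### API

Orientations are given as [roll, pitch, yaw] about the fixed x, y, z axes, in that order (R = Rz(yaw) Ry(pitch) Rx(roll)).
In Python, from station import arm gives the robot as it stands.
- The arm moves only by the tool drive_tool, never from a script. Its argument "targets" is a list of rows, each a list of 6 numbers: the shift along the world's x, y, z in units of 0.04 m (1.0 is 0.04 m), then the turn, a rotation vector about the world's x, y, z in units of 6 degrees (1.0 is 6 degrees). In form: [[x, y, z, wx, wy, wz], ...]. A call has 1 to 5 rows; each row shifts and turns the commanded pose from where the row before left it; what a row does not reach is not made up. A row lasts 1/8 s, in which the tool goes at most 62.5 mm and 10.7 degrees, less where a joint would pass 70% of its speed; a pose out of reach is approached as far as the arm can. A call with a number of a shift or a turn outside -1 to 1 is refused whole. A call with a gripper value outside its range is refused whole. "claw" is the opening, from 0 (shut) to 1 (fully open), set as the call begins (left out, the last holds). The fingers move at their own pace and stop on an object; "newtons" is the grip in N (left out, the last holds). Time passes only in rows, so rows that do not move let the fingers close. It gives the time, the measured TCP pose, the force and the opening at its end, in the units of the state.
- arm.get_state(): the state, without advancing time (a new reading comes with each control period).
- arm.grab_frame(name): name is "scene" or "side" or "wrist"; returns (picture, depth): 384x512x3 uint8, red, green, blue; 384x512 float32, m along the optical axis (not along the pixel's ray), 0 where there is no reading.
- arm.get_calibration(name): a dict with "mtx" (3x3 intrinsics, pixels), "origin" and "rotation" of the camera in the world. Camera axes: x right, y up, looking along -z (the intrinsics and any distortion apply to the point x, -y, -z); pixel columns grow to the right and rows downward; lengths in m; the calibration is good to about 2 mm. A picture is of the moment at which its call begins: read the wrist's pose just before it. get_calibration takes no time and is no camera call; for the wrist camera it gives the pose at the moment of the call.
- arm.job_done(): hands the job in, once; it reports no verdict.
Trained networks look in the newest picture that a camera, given by its name, has taken for a name from the list of things; names that differ only in an ending like _2 or _b are one class to them, and where a whole thing is asked for, a point or a joint stands for the part that bears it (a point fixed in the world has none). Each returns a list of dicts, best first, with "score" (0 to 1); they miss things now and then, are a little off and sometimes report something else, mostly with a low value. They report only what shows in the picture. A call takes as long as a camera call.
- arm.search_frame(target, camera): "point" ([x, y, z] in m, in the coordinates of the camera as it stood for that picture, good to about 4 mm: the middle of the surface that is visible of it).
- arm.cut_out(target, camera): "pixels" (384x512 bool, what is visible of it).
- arm.landmark_of(target, camera): "point" ([x, y, z] in m, in the coordinates of the camera as it stood for that picture, good to about 4 mm: a listed point, or the origin of a listed thing).
The state is a dict: "t": time; "q": joint angles; "qd": joint speeds; "joint_efforts": joint torques, N m; "eef_pos": TCP position; "ee_rot": TCP orientation; "force": force on the tool from outside, world axes, zero at the start; "moment": the same for the moment, N m; "width": finger opening in m.
Only numpy, scipy, OpenCV 4.12 (cv2) and the standard library are available. Lean on these libraries where they do the work, as an engineer would, in place of code of your own. Each camera call takes 0.05 s, during which the arm holds its last target. There are 200 camera calls.

## Working session

There is one attempt and no reset: what is moved stays moved. The work goes in short steps, Python scripts to look and compute and a tool call to move; the robot and the scene stay as the last step left them, time stands still between calls to the robot, and variables do not carry over. Pictures are saved under pics/ and viewed, about 12 in all and at most 16, crops included, and the job is handed in when it is done.

Besides the shell and the picture viewer there is one more tool, called after ">>>" as name(argument=value, ...), one argument or row to a line, values as JSON. drive_tool: Moves the arm, as the interface text tells. Shifts and turns lie within -1 to 1; 1 stands for 0.04 m of shift or 6 degrees of turn. Its arguments: {"type":"object","properties":{"targets":{"type":"array"},"claw":{"type":"number"},"newtons":{"type":"number"}},"required":["targets"]}

```bash
ls; mkdir -p pics; cat > h.py <<'E'
import numpy as np, cv2
from station import arm
def w(p,c):
    return np.array(c["rotation"])@np.array(p)+np.array(c["origin"])
def snap(cam,fn=None):
    c=arm.get_calibration(cam); p,d=arm.grab_frame(cam)
    if fn: cv2.imwrite('pics/'+fn,cv2.cvtColor(p,cv2.COLOR_RGB2BGR))
    return p,d,c
def unproj(d,c):
    K=np.array(c["mtx"]); v,u=np.mgrid[:d.shape[0],:d.shape[1]]
    P=np.stack([(u-K[0,2])/K[0,0]*d,-(v-K[1,2])/K[1,1]*d,-d],-1)
    return P@np.array(c["rotation"]).T+np.array(c["origin"])
def lm(t,cam,c,n=1,f='landmark_of'):
    return [(round(r["score"],2),np.round(w(r["point"],c),4)) for r in getattr(arm,f)(t,cam)[:n]]
E
python3 - <<'E'
from h import *
s=arm.get_state();print(s['t'],s['eef_pos'],s['ee_rot'],arm.pinch_z)
for cam in ['scene','side']:
    p,d,c=snap(cam,cam+'0.png');print(cam,c['origin'])
    for t in ['bucket_grip','cradle','rotor','centrifuge','mat','rack','hole1','hole5','tube_blue','tube_red','tube_green','tube_purple','tip_box','pen']:
        print(t,lm(t,cam,c,2))
E
```

```text
pics
0.0 [0.29450268 0.60681807 0.22563078] [ 3.13993034e+00 -1.85525173e-04 -4.51856838e-01] -0.0188
scene [1.15240049 0.68819205 0.7522954 ]
bucket_grip [(0.56, array([-0.8673, -1.3315, -1.2674]))]
cradle [(0.63, array([-0.9537, -1.4179, -1.3538]))]
rotor [(0.8, array([-1.0663, -1.5305, -1.4664]))]
centrifuge []
mat []
rack [(0.73, array([-0.881 , -1.3452, -1.2811])), (0.68, array([-2.5224, -2.9866, -2.9225]))]
hole1 [(0.96, array([-2.4984, -2.9626, -2.8985])), (0.93, array([-2.5591, -3.0234, -2.9592]))]
hole5 [(0.96, array([-2.4984, -2.9626, -2.8985])), (0.93, array([-2.5591, -3.0234, -2.9592]))]
tube_blue [(0.47, array([-0.9522, -1.4164, -1.3523]))]
tube_red [(0.42, array([-0.8716, -1.3358, -1.2717])), (0.17, array([-2.4819, -2.9461, -2.882 ]))]
tube_green []
tube_purple [(0.64, array([-2.5588, -3.023 , -2.9589]))]
tip_box [(0.57, array([-1.8885, -2.3527, -2.2886])), (0.18, array([-2.4848, -2.9491, -2.885 ]))]
pen [(0.63, array([-2.2792, -2.7434, -2.6793]))]
side [-0.30916561  0.47837962  0.94165435]
bucket_grip [(0.98, array([1.7806, 2.5681, 3.0314]))]
cradle [(0.94, array([1.8618, 2.6494, 3.1127]))]
rotor [(0.58, array([2.0373, 2.8248, 3.2881]))]
centrifuge [(0.68, array([2.2071, 2.9946, 3.4579]))]
mat [(0.91, array([2.7351, 3.5226, 3.9859]))]
rack []
hole1 []
hole5 []
tube_blue [(0.63, array([1.9792, 2.7668, 3.23  ])), (0.24, array([3.1133, 3.9008, 4.3641]))]
tube_red []
tube_green []
tube_purple []
tip_box [(0.95, array([2.8831, 3.6706, 4.1339])), (0.66, array([1.7867, 2.5743, 3.0376]))]
pen [(0.6, array([3.1118, 3.8994, 4.3627])), (0.3, array([2.8823, 3.6698, 4.1331]))]
```

```bash
python3 - <<'E'
from h import *
for cam in ['scene','side','wrist']: print(cam,arm.get_calibration(cam))
E
```

```text
scene {'mtx': array([[424.10154632,   0.        , 259.77858113],
       [  0.        , 424.10154632, 201.09294799],
       [  0.        ,   0.        ,   1.        ]]), 'origin': array([1.15240049, 0.68819205, 0.7522954 ]), 'rotation': array([0.98648415, 0.01832108, 2.42375573])}
side {'mtx': array([[436.81806748,   0.        , 254.37155951],
       [  0.        , 436.81806748, 184.36249732],
       [  0.        ,   0.        ,   1.        ]]), 'origin': array([-0.30916561,  0.47837962,  0.94165435]), 'rotation': array([ 0.88523381,  0.01805648, -2.11846077])}
wrist {'mtx': array([[330.86680391,   0.        , 256.49826305],
       [  0.        , 330.86680391, 189.60658884],
       [  0.        ,   0.        ,   1.        ]]), 'origin': array([0.35531786, 0.57857729, 0.38462262]), 'rotation': array([-0.25458053, -0.0022716 , -2.02172548])}
```

View pics/scene0.png

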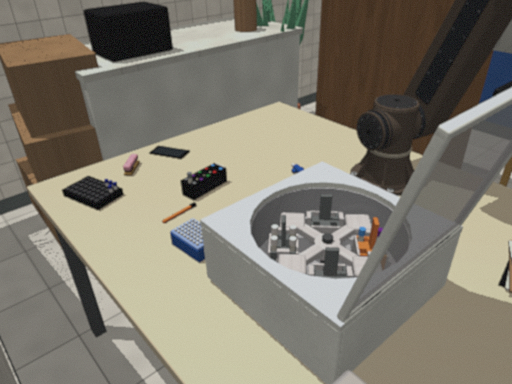

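View pics/side0.png

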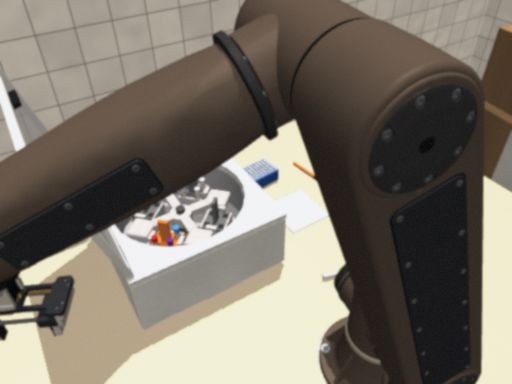

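Scene shows the black rack at about (205,180), pen (180,212), tip box (195,240), and the orange grip at (375,235) in the bowl. The side view shows grip (165,230) with red, blue and purple caps, mat (300,210) right of the centrifuge. The calibration rotation is roll/pitch/yaw.

```bash
sed -i '1i from scipy.spatial.transform import Rotation as Rn' h.py
sed -i 's/np.array(c\["rotation"\])/Rn.from_euler("xyz",c["rotation"]).as_matrix()/' h.py
python3 - <<'E'
from h import *
for cam in ['scene','side']:
    c=arm.get_calibration(cam)
    for t in ['bucket_grip','bucket_pivot','cradle','rotor','centrifuge','mat','rack','hole1','hole5','tube_blue','tube_red','tube_green','tube_purple','tip_box','pen']:
        print(t,lm(t,cam,c,2))
for cam in ['scene','side']:
    p,d,c=snap(cam); P=unproj(d,c); np.save('/tmp/'+cam+'.npy',P)
    h=cv2.cvtColor(p,cv2.COLOR_RGB2HSV)
    x,y,z=P[...,0],P[...,1],P[...,2]
    m=(abs(z-.19)<.01)&(d>0)
    print(cam,'deck',m.sum(),np.percentile(P[m],[1,50,99],axis=0).round(3))
E
```

```text
bucket_grip [(0.56, array([0.4734, 0.2843, 0.1842]))]
bucket_pivot [(0.67, array([0.4731, 0.2813, 0.1283])), (0.16, array([ 0.5583, -0.3586,  0.0099]))]
cradle [(0.63, array([0.4745, 0.279 , 0.1276]))]
rotor [(0.8, array([0.5485, 0.2081, 0.128 ]))]
centrifuge []
mat []
rack [(0.73, array([0.4727, 0.279 , 0.1828])), (0.68, array([ 0.496 , -0.3666, -0.0023]))]
hole1 [(0.96, array([ 0.4962, -0.3628,  0.0094])), (0.93, array([ 0.4387, -0.374 ,  0.0064]))]
hole5 [(0.96, array([ 0.4962, -0.3628,  0.0094])), (0.93, array([ 0.4387, -0.374 ,  0.0064]))]
tube_blue [(0.47, array([0.4728, 0.279 , 0.1294]))]
tube_red [(0.42, array([0.475 , 0.2805, 0.1865])), (0.17, array([ 0.5287, -0.3623,  0.0074]))]
tube_green []
tube_purple [(0.64, array([ 0.4365, -0.3733,  0.0065]))]
tip_box [(0.57, array([ 0.6902, -0.1258, -0.0023])), (0.18, array([ 0.5268, -0.3615,  0.0046]))]
pen [(0.63, array([ 6.429e-01, -2.941e-01, -4.000e-04]))]
bucket_grip [(0.98, array([0.4744, 0.2817, 0.1801]))]
bucket_pivot [(0.81, array([0.4807, 0.2773, 0.1287])), (0.29, array([ 0.6969, -0.1231, -0.0025]))]
cradle [(0.94, array([0.4792, 0.278 , 0.1275]))]
rotor [(0.58, array([0.55  , 0.2068, 0.132 ]))]
centrifuge [(0.68, array([0.5457, 0.2073, 0.002 ]))]
mat [(0.91, array([ 0.5007, -0.1532,  0.0047]))]
rack []
hole1 []
hole5 []
tube_blue [(0.63, array([0.4776, 0.2451, 0.078 ])), (0.24, array([ 0.6492, -0.2943, -0.0031]))]
tube_red []
tube_green []
tube_purple []
tip_box [(0.95, array([ 6.970e-01, -1.239e-01,  2.000e-04])), (0.66, array([0.4747, 0.2779, 0.1803]))]
pen [(0.6, array([ 0.6477, -0.2952, -0.002 ])), (0.3, array([ 0.695 , -0.1234, -0.0012]))]
scene deck 12916 [[-1.2   -2.037  0.18 ]
 [ 0.481  0.054  0.189]
 [ 0.752  0.415  0.199]]
side deck 5926 [[-0.031 -1.646  0.181]
 [ 0.387  0.18   0.19 ]
 [ 1.245  0.432  0.199]]
```

```bash
python3 - <<'E'
from h import *
P=np.load('/tmp/scene.npy');x,y,z=P[...,0],P[...,1],P[...,2]
m=(abs(z-.19)<.004)&(x>.3)&(x<.8)&(y>-.02)&(y<.45)
r=cv2.minAreaRect(P[m][:,:2].astype(np.float32));print(r)
for z0 in np.arange(.22,.6,.05):
  for cam in ['scene','side']:
    P=np.load('/tmp/'+cam+'.npy');x,y,z=P[...,0],P[...,1],P[...,2]
    m=(abs(z-z0)<.01)&(y>.3)&(y<.6)&(x>.2)&(x<.85)
    if m.sum()>5: print(cam,z0.round(2),m.sum(),P[m].min(0).round(3),P[m].max(0).round(3))
E
```

```text
((0.5463868379592896, 0.20906628668308258), (0.41337233781814575, 0.41345247626304626), 89.90119171142578)
scene 0.22 449 [0.353 0.402 0.21 ] [0.745 0.422 0.23 ]
side 0.22 120 [0.264 0.4   0.21 ] [0.501 0.571 0.23 ]
scene 0.27 525 [0.352 0.415 0.26 ] [0.745 0.436 0.28 ]
side 0.27 103 [0.257 0.414 0.26 ] [0.447 0.557 0.28 ]
scene 0.32 616 [0.352 0.429 0.31 ] [0.745 0.449 0.33 ]
side 0.32 688 [0.219 0.427 0.31 ] [0.393 0.599 0.33 ]
scene 0.37 693 [0.353 0.443 0.36 ] [0.745 0.462 0.38 ]
side 0.37 48 [0.27  0.447 0.36 ] [0.731 0.6   0.379]
scene 0.42 771 [0.383 0.454 0.41 ] [0.745 0.475 0.43 ]
side 0.42 53 [0.638 0.453 0.41 ] [0.74  0.461 0.43 ]
scene 0.47 831 [0.451 0.468 0.46 ] [0.745 0.489 0.48 ]
side 0.47 117 [0.537 0.467 0.46 ] [0.739 0.475 0.48 ]
scene 0.52 866 [0.516 0.482 0.51 ] [0.745 0.502 0.53 ]
side 0.52 160 [0.433 0.48  0.51 ] [0.738 0.488 0.53 ]
scene 0.57 1314 [0.531 0.481 0.56 ] [0.745 0.512 0.571]
side 0.57 883 [0.351 0.478 0.56 ] [0.685 0.51  0.572]
```

>>> drive_tool(
  targets=[
    [-0.5, -0.8, 0.8, 0, 0, -1],
    [-0.5, -1, 1, 0, 0, -1],
    [-0.5, -1, 1, 0, 0, -1],
    [-0.5, -1, 1, 0, 0, -1],
    [-0.3, -1, 1, 0, 0, -1],
  ],
  claw=0.6,
)

```text
t: 3.72
eef_pos: [0.2021, 0.4137, 0.4201]
ee_rot: [-3.141, 0.001, -0.978]
force: [-0.7, 1.2, 0.2]
width: 0.0529
```

>>> drive_tool(
  targets=[
    [0.4, -0.8, 0, 0, 0, -1],
    [0.6, -0.8, 0, 0, 0, -1],
    [0.9, -0.6, 0, 0, 0, -1],
    [1, -0.2, 0, 0, 0, -1],
    [1, 0, 0, 0, 0, -1],
  ],
)

```text
t: 4.35
eef_pos: [0.3598, 0.3183, 0.4195]
ee_rot: [-3.141, 0.002, -1.503]
force: [0.3, 1.9, -0.1]
width: 0.0527
```

>>> drive_tool(
  targets=[
    [0.6, -0.2, -0.2, 0, 0, -1],
    [0.6, -0.2, -0.2, 0, 0, -1],
    [0.6, -0.2, -0.2, 0, 0, -1],
    [0.6, -0.2, -0.2, 0, 0, -1],
    [0.5, -0.2, -0.2, 0, 0, -1],
  ],
)

```text
t: 4.97
eef_pos: [0.4755, 0.2788, 0.3782]
ee_rot: [3.142, -0.0, -2.026]
force: [-0.0, 0.1, 0.4]
width: 0.0526
```

>>> drive_tool(
  targets=[
    [0, 0, -0.2, 0, 0, -1],
    [0, 0, -0.2, 0, 0, -1],
    [0, 0, -0.1, 0, 0, -1],
    [0, 0, 0, 0, 0, -0.14],
    [0, 0, 0, 0, 0, 0],
  ],
)

```text
t: 5.6
eef_pos: [0.4748, 0.2793, 0.3589]
ee_rot: [-3.142, 0.0, -2.349]
force: [0.5, 0.4, -0.5]
width: 0.0526
```

```bash
python3 - <<'E'
from h import *
s=arm.get_state();print(s['t'],s['eef_pos'],s['ee_rot'],s['q'])
p,d,c=snap('wrist','w1.png');P=unproj(d,c);np.save('/tmp/w1.npy',P)
for t in ['bucket_grip','bucket_pivot','cradle','rotor','bucket','tube_blue','tube_red','tube_green','tube_purple']:
    print(t,lm(t,'wrist',c,2),[x[1] for x in lm(t,'wrist',c,1,'search_frame')])
E
```

```text
5.6 [0.47476129 0.27926911 0.35888914] [-3.14150801e+00  4.34886865e-04 -2.34948819e+00] [ 8.87479560e-01  9.41583788e-02 -3.74314491e-02  1.26778863e-04
 -1.43878165e+00 -1.66618810e+00]
bucket_grip [(0.64, array([0.4741, 0.2816, 0.1829]))] []
bucket_pivot [(0.59, array([0.4718, 0.2789, 0.1293]))] [array([0.4702, 0.2767, 0.128 ])]
cradle [(0.48, array([0.4736, 0.2779, 0.1298]))] [array([0.5361, 0.1671, 0.1418])]
rotor [(0.59, array([0.5476, 0.2099, 0.1247]))] [array([0.5415, 0.1681, 0.136 ])]
bucket [(0.73, array([0.4779, 0.2755, 0.0751]))] []
tube_blue [(0.76, array([0.4755, 0.2468, 0.0789])), (0.43, array([0.4715, 0.2816, 0.1834]))] [array([0.4742, 0.2488, 0.1587])]
tube_red [(0.78, array([0.4745, 0.3067, 0.0835])), (0.18, array([ 0.5482,  0.2106, -0.0011]))] [array([0.4721, 0.3052, 0.16  ])]
tube_green [] []
tube_purple [(0.68, array([0.4462, 0.2795, 0.0823]))] [array([0.4454, 0.2786, 0.1634])]
```

View pics/w1.png

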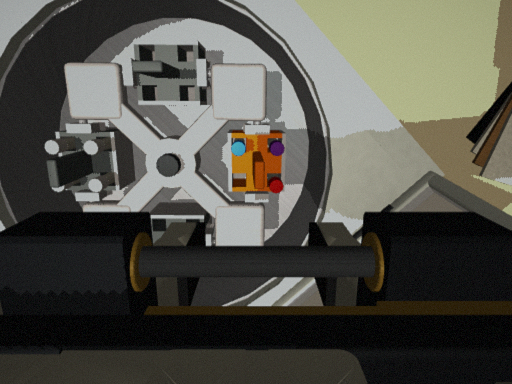

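The wrist view shows the orange bucket at (258,162), with blue cap (238,148), purple (277,148) and red (276,186). The fourth pocket is empty, so green is missing.

```bash
python3 - <<'E'
from h import *
P=np.load('/tmp/w1.npy');p=cv2.imread('pics/w1.png');h=cv2.cvtColor(p,cv2.COLOR_BGR2HSV)
o=(h[...,0]>5)&(h[...,0]<20)&(h[...,1]>150)&(h[...,2]>100)
o[220:]=0
R=Rn.from_euler('z',135,degrees=True).as_matrix()
for lo,hi in [(.192,.21),(.12,.14)]:
    m=o&(P[...,2]>lo)&(P[...,2]<hi);Q=P[m]
    print(m.sum(),Q.mean(0).round(4),np.percentile(Q[:,2],[5,50,95]).round(4),cv2.minAreaRect(Q[:,:2].astype(np.float32)))
hub=(np.abs(P[...,2]-.153)<.004);hub[:, :150]=0;hub[:,190:]=0;hub[:150]=0;hub[180:]=0
print('hub',hub.sum(),P[hub].mean(0))
# white-capped / caps by colour
for n,l,hh in [('blue',95,110),('purple',130,150)]:
    m=(h[...,0]>l)&(h[...,0]<hh)&(h[...,1]>100)&(P[...,2]>.15);m[220:]=0;print(n,m.sum(),P[m].mean(0).round(4))
m=((h[...,0]<4)|(h[...,0]>176))&(h[...,1]>180)&(P[...,2]>.15);m[220:]=0;print('red',m.sum(),P[m].mean(0).round(4))
E
```

```text
245 [0.473  0.2815 0.1994] [0.1981 0.1995 0.2007] ((0.47347381711006165, 0.2813306748867035), (0.026766564697027206, 0.008951717056334019), 45.71065139770508)
1517 [0.4736 0.2764 0.1287] [0.127  0.1288 0.1303] ((0.4748576283454895, 0.27953413128852844), (0.06985446065664291, 0.05845075100660324), 45.14186477661133)
hub 415 [0.54448898 0.20889934 0.15255277]
blue 234 [0.4644 0.2498 0.2683]
purple 249 [0.4446 0.2707 0.249 ]
red 197 [0.4697 0.2989 0.2052]
```

>>> drive_tool(
  targets=[
    [-0.03, 0.05, -0.9, 0, 0, 0],
    [0, 0, -1, 0, 0, 0],
    [0, 0, -1, 0, 0, 0],
    [0, 0, -1, 0, 0, 0],
    [0, 0, -0.5, 0, 0, 0],
  ],
)

```text
t: 7.18
eef_pos: [0.4727, 0.2805, 0.1803]
ee_rot: [3.141, -0.003, -2.352]
force: [0.1, 0.2, -0.7]
width: 0.0529
```

>>> drive_tool(
  targets=[
    [0, 0, -0.3, 0, 0, 0],
    [0, 0, -0.17, 0, 0, 0],
    [0, 0, 0, 0, 0, 0],
  ],
)

```text
t: 7.55
eef_pos: [0.4736, 0.2814, 0.164]
ee_rot: [-3.142, 0.0, -2.351]
force: [-0.1, 0.0, 1.1]
width: 0.0526
```

Centred on the grip. Close gently, then firmly.

>>> drive_tool(
  targets=[
    [0, 0, 0, 0, 0, 0],
    [0, 0, 0, 0, 0, 0],
    [0, 0, 0, 0, 0, 0],
    [0, 0, 0, 0, 0, 0],
    [0, 0, 0, 0, 0, 0],
  ],
  claw=0,
  newtons=10,
)

```text
t: 8.18
eef_pos: [0.4737, 0.2811, 0.1638]
ee_rot: [-3.141, -0.0, -2.351]
force: [-1.4, 0.8, 0.9]
width: 0.0102
```

>>> drive_tool(
  targets=[
    [0, 0, 0, 0, 0, 0],
    [0, 0, 0, 0, 0, 0],
    [0, 0, 0, 0, 0, 0],
  ],
  newtons=40,
)

```text
t: 8.55
eef_pos: [0.4736, 0.2812, 0.1638]
ee_rot: [-3.141, -0.0, -2.351]
force: [1.5, -1.4, 0.6]
width: 0.0099
```

>>> drive_tool(
  targets=[
    [0, 0, 0.15, 0, 0, 0],
    [0, 0, 0.2, 0, 0, 0],
    [0, 0, 0.2, 0, 0, 0],
    [0, 0, 0.25, 0, 0, 0],
    [0, 0, 0.3, 0, 0, 0],
  ],
)

```text
t: 9.18
eef_pos: [0.4734, 0.2813, 0.2086]
ee_rot: [3.141, 0.0, -2.351]
force: [0.4, 0.0, -3.7]
width: 0.0097
```

>>> drive_tool(
  targets=[
    [0, 0, 0.5, 0, 0, 0],
    [0, 0, 0.6, 0, 0, 0],
    [0, 0, 0.7, 0, 0, 0],
    [0, 0, 0.7, 0, 0, 0],
    [0, 0, 0.5, 0, 0, 0],
  ],
)

```text
t: 9.8
eef_pos: [0.4736, 0.2813, 0.33]
ee_rot: [3.142, 0.002, -2.351]
force: [0.2, -0.9, -3.2]
width: 0.0098
```

>>> drive_tool(
  targets=[
    [0, -0.3, 0, 0, 0, 0],
    [0, -0.6, 0, 0, 0, 0],
    [0.1, -0.9, 0, 0, 0, 0],
    [0.1, -0.9, 0, 0, 0, 0],
    [0.1, -0.9, 0, 0, 0, 0],
  ],
)

```text
t: 10.42
eef_pos: [0.4846, 0.1345, 0.3268]
ee_rot: [3.141, -0.002, -2.352]
force: [0.6, -0.7, -3.5]
width: 0.0097
```

>>> drive_tool(
  targets=[
    [0.1, -0.9, 0, 0, 0, 0],
    [0.1, -0.9, 0, 0, 0, 0],
    [0.1, -0.9, 0, 0, 0, 0],
    [0, -0.9, 0, 0, 0, 0],
    [0, -0.9, 0, 0, 0, 0],
  ],
)

```text
t: 11.05
eef_pos: [0.4959, -0.0452, 0.3268]
ee_rot: [3.141, -0.001, -2.352]
force: [0.2, -0.6, -3.9]
width: 0.0095
```

>>> drive_tool(
  targets=[
    [0, -0.9, 0, 0, 0, 0],
    [0, -0.8, 0, 0, 0, 0],
    [0, -0.6, 0, 0, 0, 0],
    [0, -0.3, 0, 0, 0, 0],
    [0, 0, 0, 0, 0, 0],
  ],
)

```text
t: 11.68
eef_pos: [0.4966, -0.1478, 0.3271]
ee_rot: [3.141, -0.001, -2.353]
force: [-0.2, 0.4, -3.2]
width: 0.0098
```

```bash
python3 - <<'E'
from h import *
s=arm.get_state();print(s['t'],s['eef_pos'],s['ee_rot'],s['q'])
p,d,c=snap('wrist','w2.png');P=unproj(d,c);np.save('/tmp/w2.npy',P)
for t in ['bucket_grip','bucket','mat','rack','hole1','hole5','tube_grey']:
    print(t,lm(t,'wrist',c,2))
p,d,c=snap('side','s2.png');np.save('/tmp/s2.npy',unproj(d,c))
for t in ['bucket_grip','bucket','mat','rack','hole1','hole5']:
    print(t,lm(t,'side',c,2))
p,d,c=snap('scene','c2.png');np.save('/tmp/c2.npy',unproj(d,c))
for t in ['bucket_grip','bucket','mat','rack','hole1','hole2','hole3','hole4','hole5','tube_grey']:
    print(t,lm(t,'scene',c,2))
a=[cv2.imread(f'pics/{n}2.png') for n in 'wsc']
cv2.imwrite('pics/m2.png',cv2.resize(np.vstack([np.hstack(a[:2]),np.hstack([a[2],a[2]*0])]),(800,600)))
E
```

```text
11.675 [ 0.49655352 -0.14775766  0.32714222] [ 3.14071284e+00 -7.82992995e-04 -2.35317081e+00] [ 8.98888214e-02  4.63494725e-02 -1.59013137e-01 -1.73818132e-04
 -1.36659913e+00 -8.72228302e-01]
bucket_grip [(0.91, array([ 0.4947, -0.1447,  0.3459]))]
bucket [(0.8, array([ 0.497 , -0.1496,  0.2393])), (0.69, array([ 0.5309, -0.3601,  0.0119]))]
mat [(0.82, array([ 0.5007, -0.1519,  0.0022]))]
rack [(0.58, array([ 0.4954, -0.3648, -0.0025]))]
hole1 [(0.78, array([ 0.5558, -0.3574,  0.0112])), (0.75, array([ 0.4985, -0.1744,  0.2423]))]
hole5 [(0.78, array([ 0.5558, -0.3574,  0.0112])), (0.75, array([ 0.4985, -0.1744,  0.2423]))]
tube_grey [(0.68, array([ 0.5555, -0.3602,  0.0099]))]
bucket_grip [(0.59, array([ 0.4974, -0.1462,  0.3451])), (0.32, array([0.4793, 0.2799, 0.1262]))]
bucket [(0.83, array([ 0.4979, -0.1445,  0.2386]))]
mat [(0.78, array([ 0.5025, -0.1548,  0.0026])), (0.49, array([ 0.6955, -0.1268,  0.0019]))]
rack []
hole1 []
hole5 []
bucket_grip [(0.76, array([ 0.4964, -0.1472,  0.3483]))]
bucket [(0.72, array([ 0.4931, -0.1455,  0.238 ]))]
mat []
rack [(0.63, array([ 0.4986, -0.3659, -0.0045]))]
hole1 [(0.96, array([ 0.5606, -0.3538,  0.0122])), (0.95, array([ 0.4978, -0.3618,  0.0073]))]
hole2 [(0.96, array([ 0.5606, -0.3538,  0.0122])), (0.95, array([ 0.4978, -0.3618,  0.0073]))]
hole3 [(0.96, array([ 0.5606, -0.3538,  0.0122])), (0.95, array([ 0.4978, -0.3618,  0.0073]))]
hole4 [(0.96, array([ 0.5606, -0.3538,  0.0122])), (0.95, array([ 0.4978, -0.3618,  0.0073]))]
hole5 [(0.96, array([ 0.5606, -0.3538,  0.0122])), (0.95, array([ 0.4978, -0.3618,  0.0073]))]
tube_grey []
```

View pics/m2.png

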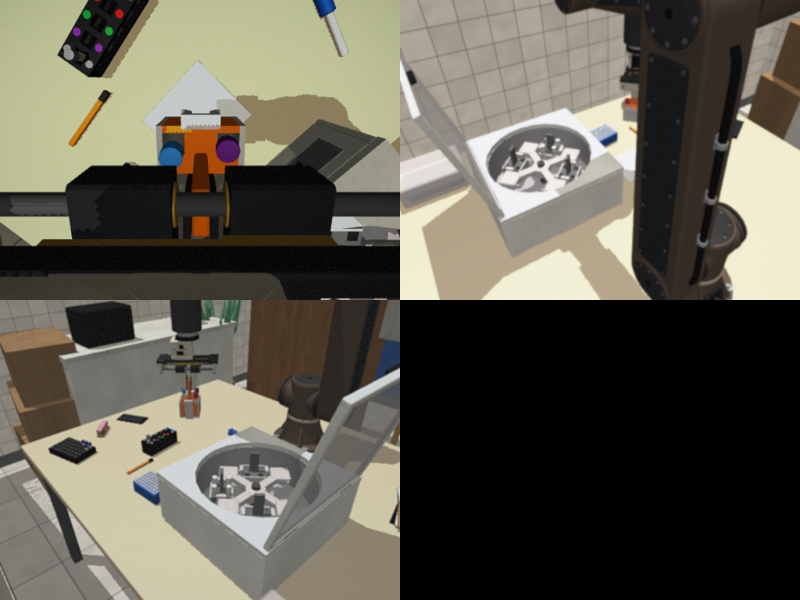

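Bucket hangs level over the mat (caps blue (172,152), purple (228,148)). The rack's grey end is at +x, so hole 1 is at −x. Lower onto the mat.

>>> drive_tool(
  targets=[
    [0.08, -0.12, -0.5, 0, 0, 0],
    [0, 0, -0.9, 0, 0, 0],
    [0, 0, -1, 0, 0, 0],
    [0, 0, -1, 0, 0, 0],
    [0, 0, -1, 0, 0, 0],
  ],
)

```text
t: 13.6
eef_pos: [0.5008, -0.1516, 0.1508]
ee_rot: [-3.141, 0.0, -2.351]
force: [0.5, 0.3, -3.5]
width: 0.0098
```

>>> drive_tool(
  targets=[
    [0, 0, -0.6, 0, 0, 0],
    [0, 0, -0.4, 0, 0, 0],
    [0, 0, -0.2, 0, 0, 0],
    [0, 0, -0.1, 0, 0, 0],
    [0, 0, -0.1, 0, 0, 0],
  ],
)

```text
t: 14.22
eef_pos: [0.5013, -0.1516, 0.0962]
ee_rot: [-3.141, 0.001, -2.351]
force: [0.3, 0.6, -3.2]
width: 0.0097
```

>>> drive_tool(
  targets=[
    [0, 0, -0.04, 0, 0, 0],
    [0, 0, -0.03, 0, 0, 0],
    [0, 0, -0.02, 0, 0, 0],
    [0, 0, 0, 0, 0, 0],
  ],
)

```text
t: 14.72
eef_pos: [0.5007, -0.1516, 0.0922]
ee_rot: [-3.142, 0.0, -2.351]
force: [0.2, 0.4, -3.4]
width: 0.0098
```

>>> drive_tool(
  targets=[
    [0, 0, -0.02, 0, 0, 0],
    [0, 0, -0.02, 0, 0, 0],
    [0, 0, 0, 0, 0, 0],
  ],
)

```text
t: 15.1
eef_pos: [0.5009, -0.1516, 0.0919]
ee_rot: [-3.141, 0.0, -2.351]
force: [-3.8, 2.7, 10.1]
width: 0.0096
```

>>> drive_tool(
  targets=[
    [0, 0, 0, 0, 0, 0],
    [0, 0, 0, 0, 0, 0],
    [0, 0, 0, 0, 0, 0],
    [0, 0, 0.2, 0, 0, 0],
    [0, 0, 0.5, 0, 0, 0],
  ],
  claw=0.4,
)

```text
t: 15.72
eef_pos: [0.5001, -0.1516, 0.1185]
ee_rot: [3.14, -0.001, -2.351]
force: [-0.0, 0.7, 0.3]
width: 0.0349
```

>>> drive_tool(
  targets=[
    [0, 0, 0.8, 0, 0, 0],
    [0, 0, 1, 0, 0, 0],
    [0, 0, 1, 0, 0, 0],
    [0, 0, 1, 0, 0, 0],
    [0, 0, 0.6, 0, 0, 0],
  ],
)

```text
t: 16.35
eef_pos: [0.5011, -0.1517, 0.2975]
ee_rot: [-3.139, 0.002, -2.351]
force: [0.8, -0.4, -0.1]
width: 0.0349
```

>>> drive_tool(
  targets=[
    [0, 0, 0, 0, 0, 0],
    [0, 0, 0, 0, 0, 0],
  ],
)

```text
t: 16.6
eef_pos: [0.5003, -0.1515, 0.2942]
ee_rot: [3.141, -0.0, -2.352]
force: [-0.9, -0.5, 0.6]
width: 0.0351
```

```bash
python3 - <<'E'
from h import *
s=arm.get_state();print(s['t'],s['eef_pos'],s['ee_rot'])
p,d,c=snap('wrist','w3.png');P=unproj(d,c);np.save('/tmp/w3.npy',P)
for t in ['bucket_grip','bucket','mat','tube_blue','tube_red','tube_purple','rack','tube_grey']:
    print(t,lm(t,'wrist',c,1),lm(t,'wrist',c,1,'search_frame'))
h=cv2.cvtColor(p,cv2.COLOR_RGB2HSV);z=P[...,2]
o=(h[...,0]>5)&(h[...,0]<20)&(h[...,1]>150)&(h[...,2]>100)&(z>.12)&(z<.14)
print('grip',o.sum(),P[o].mean(0),cv2.minAreaRect(P[o][:,:2].astype(np.float32)))
m=(abs(z-.089)<.006)&(h[...,1]>60)
n,L,S,C=cv2.connectedComponentsWithStats(m.astype(np.uint8))
for i in range(1,n):
    if S[i,4]>40: k=L==i;print(C[i].round(),S[i,4],h[k].mean(0).round(),P[k].mean(0).round(4),cv2.minEnclosingCircle(P[k][:,:2].astype(np.float32)))
E
```

```text
16.6 [ 0.50031277 -0.15145167  0.29415346] [ 3.14099742e+00 -1.03351817e-04 -2.35155660e+00]
bucket_grip [(0.94, array([ 0.5   , -0.1532,  0.1105]))] [(0.94, array([ 0.4982, -0.1578,  0.0563]))]
bucket [(0.78, array([ 0.5015, -0.1513,  0.0033]))] [(0.55, array([ 0.4713, -0.1508,  0.0892]))]
mat [] [(0.78, array([ 0.4799, -0.1733,  0.0043]))]
tube_blue [(0.67, array([ 0.5315, -0.3604,  0.0145]))] [(0.6, array([ 0.5001, -0.1829,  0.0873]))]
tube_red [(0.8, array([ 0.4993, -0.1251,  0.0104]))] [(0.5, array([ 0.514 , -0.3528,  0.0554]))]
tube_purple [(0.61, array([ 0.4684, -0.1501,  0.0112]))] [(0.52, array([ 0.4699, -0.152 ,  0.0882]))]
rack [(0.92, array([ 0.4953, -0.3646, -0.0025]))] [(0.57, array([ 0.5095, -0.3507,  0.0567]))]
tube_grey [(0.77, array([ 0.5529, -0.3589,  0.0138]))] [(0.92, array([ 0.5516, -0.3571,  0.0878]))]
grip 250 [ 0.50007784 -0.15188665  0.12743408] ((0.5006309151649475, -0.15175576508045197), (0.026914706453680992, 0.00904938206076622), 45.472900390625)
[237. 147.] 161 [ 97. 163. 166.] [ 0.5004 -0.1816  0.0887] ((0.500510036945343, -0.18150272965431213), 0.00780604500323534)
[276. 147.] 165 [143. 182.  80.] [ 0.4695 -0.151   0.0885] ((0.46972447633743286, -0.1507996916770935), 0.007899405434727669)
[276. 184.] 155 [ 25. 234. 123.] [ 0.4989 -0.1212  0.0884] ((0.4991573095321655, -0.12071212381124496), 0.007933313958346844)
```

View pics/w3.png

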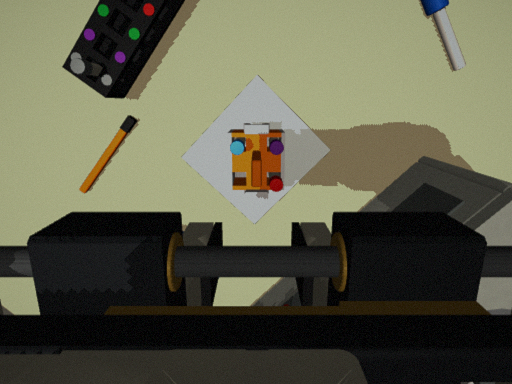

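Bucket stands on the mat: blue cap (237,147), purple (276,147), red (276,184), and the rack is at the top left. I'll pick blue with the jaws tangential (along world x, yaw −90°), so the fingers clear the grip and the other caps.

>>> drive_tool(
  targets=[
    [0, -0.15, -0.2, 0, 0, 1],
    [0, -0.15, -0.2, 0, 0, 1],
    [0, -0.15, -0.3, 0, 0, 1],
    [0, -0.15, -0.3, 0, 0, 1],
    [0, -0.15, -0.3, 0, 0, 1],
  ],
)

```text
t: 18.08
eef_pos: [0.5007, -0.1818, 0.2422]
ee_rot: [-3.141, -0.0, -1.824]
force: [-0.5, -0.0, 0.2]
width: 0.035
```

>>> drive_tool(
  targets=[
    [0, 0, -0.5, 0, 0, 1],
    [0, 0, -0.5, 0, 0, 1],
    [0, 0, -0.5, 0, 0, 0.45],
    [0, 0, -0.4, 0, 0, 0],
    [0, 0, 0, 0, 0, 0],
  ],
)

```text
t: 18.7
eef_pos: [0.5, -0.1815, 0.1655]
ee_rot: [3.139, 0.0, -1.572]
force: [0.2, -0.4, 0.8]
width: 0.035
```

>>> drive_tool(
  targets=[
    [0, 0, -0.7, 0, 0, 0],
    [0, 0, -0.7, 0, 0, 0],
    [0, 0, -0.5, 0, 0, 0],
    [0, 0, -0.3, 0, 0, 0],
    [0, 0, -0.1, 0, 0, 0],
  ],
)

```text
t: 19.32
eef_pos: [0.501, -0.1816, 0.0746]
ee_rot: [3.142, -0.0, -1.571]
force: [-0.3, -0.1, -0.9]
width: 0.0348
```

>>> drive_tool(
  targets=[
    [0, 0, 0, 0, 0, 0],
    [0, 0, 0, 0, 0, 0],
    [0, 0, 0, 0, 0, 0],
    [0, 0, 0, 0, 0, 0],
    [0, 0, 0, 0, 0, 0],
  ],
  claw=0,
  newtons=12,
)

```text
t: 19.95
eef_pos: [0.5012, -0.1817, 0.0752]
ee_rot: [-3.14, -0.0, -1.571]
force: [-0.3, 0.6, 4.9]
width: 0.0157
```

>>> drive_tool(
  targets=[
    [0, 0, 0.3, 0, 0, 0],
    [0, 0, 0.5, 0, 0, 0],
    [0, 0, 0.8, 0, 0, 0],
    [0, 0, 0.9, 0, 0, 0],
    [0, 0, 0.7, 0, 0, 0],
  ],
)

```text
t: 20.58
eef_pos: [0.5007, -0.1815, 0.2046]
ee_rot: [-3.141, 0.0, -1.571]
force: [0.5, -0.7, 0.0]
width: 0.0153
```

>>> drive_tool(
  targets=[
    [-0.2, -0.6, 0.4, 0, 0, 0],
    [-0.3, -0.9, 0, 0, 0, 0],
    [-0.3, -1, 0, 0, 0, 0],
    [-0.2, -0.9, 0, 0, 0, 0],
    [-0.1, -0.6, 0, 0, 0, 0],
  ],
)

```text
t: 21.2
eef_pos: [0.4559, -0.3428, 0.219]
ee_rot: [3.142, 0.0, -1.572]
force: [0.2, 0.8, -0.1]
width: 0.0155
```

>>> drive_tool(
  targets=[
    [0, 0, 0, 0, 0, 0],
    [0, 0, 0, 0, 0, 0],
  ],
)

```text
t: 21.45
eef_pos: [0.4565, -0.3412, 0.2187]
ee_rot: [3.141, 0.0, -1.572]
force: [-0.1, 0.1, -0.2]
width: 0.0153
```

```bash
cat > rack.py <<'E'
from h import *
def rack(fn):
    s=arm.get_state();print(s['t'],s['eef_pos'].round(4),s['ee_rot'].round(3),s['width'])
    p,d,c=snap('wrist',fn);P=unproj(d,c);np.save('/tmp/'+fn[:-4]+'.npy',P)
    for t in ['rack','hole1','tube_grey','tube_blue','tube_red','tube_purple']: print(t,lm(t,'wrist',c,3))
    x,y,z=P[...,0],P[...,1],P[...,2]
    m=(abs(z-.057)<.006)&(y<-.24)&(x>.35)&(x<.65)&(d>0)
    k=cv2.morphologyEx(m.astype(np.uint8),cv2.MORPH_CLOSE,np.ones((9,9)))
    n,L,S,C=cv2.connectedComponentsWithStats(k);i=1+np.argmax(S[1:,4]);m&=L==i
    (cx,cy),sz,a=cv2.minAreaRect(P[m][:,:2].astype(np.float32));print('top',m.sum(),P[m].mean(0).round(4),(cx,cy),sz,a)
    h=cv2.cvtColor(p,cv2.COLOR_RGB2HSV)
    q=m&(h[...,1]>120)&(h[...,2]>60)
    n,L,S,C=cv2.connectedComponentsWithStats(q.astype(np.uint8))
    for i in range(1,n):
        if S[i,4]>8: print('dot',C[i].round(),S[i,4],h[L==i].mean(0).round(),P[L==i].mean(0).round(4))
    # holes: low points inside rack rectangle
    q=(z<.05)&(cv2.dilate(m.astype(np.uint8),np.ones((3,3)))>=0)
    return P,p
E
python3 -c "
from rack import *
rack('w4.png')"
```

```text
21.45 [ 0.4565 -0.3412  0.2187] [ 3.141  0.    -1.572] 0.015296718990173564
rack [(0.61, array([ 0.4922, -0.3633, -0.0026])), (0.52, array([ 0.5327, -0.3611,  0.0127]))]
hole1 [(0.96, array([ 0.5561, -0.3558,  0.0057])), (0.95, array([ 0.4382, -0.3756,  0.0117])), (0.79, array([ 0.4686, -0.3753,  0.0098]))]
tube_grey [(0.79, array([ 0.5547, -0.3601,  0.0093])), (0.37, array([ 0.4382, -0.3749,  0.0104]))]
tube_blue [(0.59, array([ 0.4566, -0.3417,  0.1529])), (0.16, array([ 0.5543, -0.358 ,  0.007 ]))]
tube_red []
tube_purple []
top 7757 [ 0.4967 -0.3673  0.0568] (0.49863147735595703, -0.3660728633403778) (0.15656058490276337, 0.056269269436597824) 8.741353034973145
dot [271. 119.] 144 [ 96. 159. 175.] [ 0.4422 -0.3944  0.0575]
dot [240. 124.] 145 [  7. 210. 171.] [ 0.4718 -0.3899  0.0575]
dot [209. 129.] 145 [ 66. 201. 141.] [ 0.5014 -0.3854  0.0575]
dot [178. 133.] 138 [143. 178. 140.] [ 0.5311 -0.3809  0.0575]
dot [277. 159.] 133 [ 97. 168. 173.] [ 0.4362 -0.3559  0.0574]
dot [246. 164.] 133 [ 14. 221. 169.] [ 0.4658 -0.3513  0.0576]
dot [216. 168.] 127 [ 66. 216. 135.] [ 0.4955 -0.3469  0.0575]
dot [186. 173.] 128 [143. 186. 134.] [ 0.5251 -0.3422  0.0575]
```

View pics/w4.png

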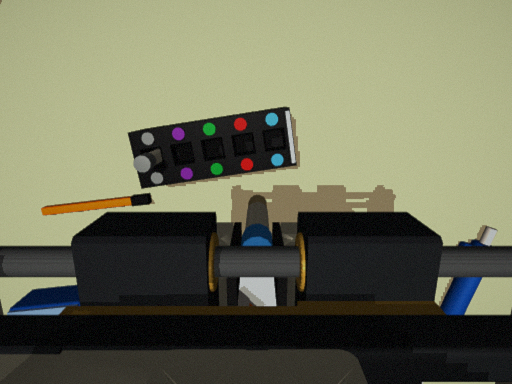

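Rack is clear in view: light-blue dots at (271,119) and (277,159) next to the white bar at the right, grey tube at (143,163), and the blue tube hanging upright in the gripper. The dot pairs give the hole centres; I'm moving over hole 1.

>>> drive_tool(
  targets=[
    [-0.2, -0.4, -0.2, 0, 0, 0],
    [-0.2, -0.4, -0.6, 0, 0, 0],
    [-0.03, -0.05, -0.7, 0, 0, 0],
    [0, 0, -0.6, 0, 0, 0],
    [0, 0, 0, 0, 0, 0],
  ],
)

```text
t: 22.42
eef_pos: [0.4377, -0.3754, 0.1324]
ee_rot: [3.138, 0.002, -1.572]
force: [0.3, 0.3, -0.6]
width: 0.0153
```

>>> drive_tool(
  targets=[
    [0, 0, 0, 0, 0, 0],
    [0, 0, 0, 0, 0, 0],
  ],
)

```text
t: 22.68
eef_pos: [0.4401, -0.376, 0.1357]
ee_rot: [-3.14, -0.001, -1.571]
force: [0.4, -0.8, 0.0]
width: 0.0152
```

>>> drive_tool(
  targets=[
    [0, 0.01, -0.3, 0, 0, 0],
    [0, 0, -0.4, 0, 0, 0],
    [0, 0, -0.4, 0, 0, 0],
    [0, 0, -0.25, 0, 0, 0],
    [0, 0, 0, 0, 0, 0],
  ],
)

```text
t: 23.3
eef_pos: [0.4389, -0.3749, 0.0793]
ee_rot: [3.139, 0.001, -1.571]
force: [0.6, -0.3, -0.6]
width: 0.0153
```

>>> drive_tool(
  targets=[
    [0, 0, -0.08, 0, 0, 0],
    [0, 0, -0.04, 0, 0, 0],
    [0, 0, 0, 0, 0, 0],
    [0, 0, 0, 0, 0, 0],
  ],
)

```text
t: 23.8
eef_pos: [0.4396, -0.3752, 0.076]
ee_rot: [-3.141, -0.0, -1.571]
force: [-0.2, -0.0, -0.6]
width: 0.0155
```

>>> drive_tool(
  targets=[
    [0, 0, -0.03, 0, 0, 0],
    [0, 0, -0.03, 0, 0, 0],
    [0, 0, 0, 0, 0, 0],
  ],
)

```text
t: 24.18
eef_pos: [0.44, -0.3756, 0.0742]
ee_rot: [-3.141, -0.001, -1.571]
force: [-0.8, -0.0, 5.4]
width: 0.0156
```

Floor contact felt (5.4 N). Releasing and going for red.

>>> drive_tool(
  targets=[
    [0, 0, 0, 0, 0, 0],
    [0, 0, 0, 0, 0, 0],
    [0, 0, 0, 0, 0, 0],
    [0, 0, 0.2, 0, 0, 0],
    [0, 0, 0.5, 0, 0, 0],
  ],
  claw=0.4,
)

```text
t: 24.8
eef_pos: [0.4389, -0.3749, 0.1012]
ee_rot: [3.14, 0.001, -1.571]
force: [-0.1, 0.1, 0.1]
width: 0.035
```

>>> drive_tool(
  targets=[
    [0, 0, 0.9, 0, 0, 0],
    [0, 0, 1, 0, 0, 0],
    [0.1, 0.3, 0.8, 0, 0, 0],
    [0.2, 0.7, 0, 0, 0, 0],
    [0.2, 0.9, 0, 0, 0, 0],
  ],
)

```text
t: 25.42
eef_pos: [0.4598, -0.2988, 0.2104]
ee_rot: [-3.14, -0.0, -1.573]
force: [1.1, 0.3, -0.4]
width: 0.0348
```

>>> drive_tool(
  targets=[
    [0.25, 1, 0, 0, 0, 0],
    [0.25, 1, 0, 0, 0, 0],
    [0.25, 1, 0, 0, 0, 0],
    [0.25, 0.8, 0, 0, 0, 0],
    [0, 0.4, 0, 0, 0, 0],
  ],
)

```text
t: 26.05
eef_pos: [0.5, -0.1297, 0.2099]
ee_rot: [-3.141, 0.0, -1.57]
force: [-0.2, -0.3, -0.0]
width: 0.0348
```

>>> drive_tool(
  targets=[
    [0, 0.2, 0, 0, 0, 0],
    [0, 0, 0, 0, 0, 0],
    [0, 0, 0, 0, 0, 0],
  ],
)

```text
t: 26.42
eef_pos: [0.4993, -0.1238, 0.2094]
ee_rot: [-3.142, -0.0, -1.572]
force: [-0.7, 0.0, 1.0]
width: 0.0349
```

```bash
python3 - <<'E'
from h import *
s=arm.get_state();print(s['t'],s['eef_pos'].round(4),s['ee_rot'].round(3))
p,d,c=snap('wrist','w5.png');P=unproj(d,c);z=P[...,2]
h=cv2.cvtColor(p,cv2.COLOR_RGB2HSV)
m=(abs(z-.089)<.006)&(h[...,1]>60)
n,L,S,C=cv2.connectedComponentsWithStats(m.astype(np.uint8))
for i in range(1,n):
    if S[i,4]>40: k=L==i;print(C[i].round(),S[i,4],h[k].mean(0).round(),P[k].mean(0).round(4),cv2.minEnclosingCircle(P[k][:,:2].astype(np.float32)))
for t in ['tube_blue','tube_red','tube_purple','bucket']: print(t,lm(t,'wrist',c,2))
E
```

```text
26.425 [ 0.4993 -0.1238  0.2094] [-3.142 -0.    -1.572]
[253. 146.] 49 [ 11. 247.  76.] [ 0.5018 -0.1563  0.0895] ((0.500718355178833, -0.15313977003097534), 0.013424243777990341)
[290. 153.] 278 [143. 188. 119.] [ 0.4702 -0.1506  0.0886] ((0.46980559825897217, -0.15040956437587738), 0.007958605885505676)
[256. 187.] 257 [ 21. 234. 139.] [ 0.4994 -0.1213  0.0885] ((0.49948009848594666, -0.1208915263414383), 0.007818693295121193)
tube_blue []
tube_red [(0.81, array([ 0.4995, -0.123 ,  0.009 ]))]
tube_purple [(0.79, array([ 0.4719, -0.1507,  0.0107]))]
bucket [(0.58, array([ 0.5005, -0.1517,  0.0045]))]
```

>>> drive_tool(
  targets=[
    [0, 0.07, -0.5, 0, 0, 0],
    [0, 0, -0.9, 0, 0, 0],
    [0, 0, -0.9, 0, 0, 0],
    [0, 0, -0.6, 0, 0, 0],
    [0, 0, -0.3, 0, 0, 0],
  ],
)

```text
t: 27.3
eef_pos: [0.4989, -0.1206, 0.0801]
ee_rot: [3.14, -0.0, -1.571]
force: [-0.9, 0.4, 0.2]
width: 0.0353
```

>>> drive_tool(
  targets=[
    [0, 0, -0.15, 0, 0, 0],
    [0, 0, 0, 0, 0, 0],
  ],
)

```text
t: 27.55
eef_pos: [0.4998, -0.1204, 0.0757]
ee_rot: [-3.141, -0.0, -1.571]
force: [0.7, -0.5, 0.1]
width: 0.0352
```

>>> drive_tool(
  targets=[
    [0, 0, 0, 0, 0, 0],
    [0, 0, 0, 0, 0, 0],
    [0, 0, 0, 0, 0, 0],
    [0, 0, 0, 0, 0, 0],
    [0, 0, 0, 0, 0, 0],
  ],
  claw=0,
)

```text
t: 28.18
eef_pos: [0.5, -0.1204, 0.0758]
ee_rot: [-3.141, -0.0, -1.571]
force: [-0.3, 0.3, 5.3]
width: 0.0154
```

>>> drive_tool(
  targets=[
    [0, 0, 0.3, 0, 0, 0],
    [0, 0, 0.6, 0, 0, 0],
    [0, 0, 0.9, 0, 0, 0],
    [0, 0, 1, 0, 0, 0],
    [0, -0.2, 0.7, 0, 0, 0],
  ],
)

```text
t: 28.8
eef_pos: [0.4997, -0.1282, 0.2179]
ee_rot: [-3.14, 0.0, -1.571]
force: [0.4, 0.0, -0.7]
width: 0.0157
```

>>> drive_tool(
  targets=[
    [-0.05, -0.6, 0, 0, 0, 0],
    [-0.05, -0.9, 0, 0, 0, 0],
    [-0.05, -1, 0, 0, 0, 0],
    [-0.05, -1, 0, 0, 0, 0],
    [-0.05, -0.9, 0, 0, 0, 0],
  ],
)

```text
t: 29.42
eef_pos: [0.489, -0.3056, 0.2158]
ee_rot: [3.142, 0.0, -1.571]
force: [0.9, -0.3, -0.4]
width: 0.0153
```

>>> drive_tool(
  targets=[
    [0, -0.6, 0, 0, 0, 0],
    [0, -0.2, 0, 0, 0, 0],
    [0, 0, 0, 0, 0, 0],
    [0, 0, 0, 0, 0, 0],
  ],
)

```text
t: 29.92
eef_pos: [0.4895, -0.3356, 0.2156]
ee_rot: [-3.141, 0.0, -1.571]
force: [0.9, -0.4, -0.9]
width: 0.0154
```

```bash
python3 -c "
from rack import *
rack('w6.png')"
```

```text
29.925 [ 0.4895 -0.3356  0.2156] [-3.141  0.    -1.571] 0.015402124564938379
rack [(0.77, array([ 0.4967, -0.3646, -0.0006]))]
hole1 [(0.98, array([ 0.5577, -0.3584,  0.0091])), (0.82, array([ 0.4691, -0.3716,  0.0092])), (0.82, array([ 0.5   , -0.3689,  0.0076]))]
tube_grey [(0.77, array([ 0.549 , -0.358 ,  0.0126])), (0.51, array([ 0.4393, -0.3749,  0.0052]))]
tube_blue [(0.74, array([ 0.4397, -0.3732,  0.0065]))]
tube_red [(0.63, array([ 0.4894, -0.3352,  0.1504]))]
tube_purple [(0.16, array([ 0.4394, -0.3736,  0.0064]))]
top 7922 [ 0.4977 -0.3673  0.0568] (0.4985441565513611, -0.36610400676727295) (0.1566896289587021, 0.05625278502702713) 8.690497398376465
dot [307. 113.] 152 [ 97. 166. 175.] [ 0.4421 -0.3946  0.0577]
dot [275. 118.] 153 [ 10. 214. 171.] [ 0.4718 -0.3899  0.0575]
dot [243. 123.] 148 [ 66. 200. 144.] [ 0.5014 -0.3855  0.0575]
dot [212. 128.] 145 [143. 173. 145.] [ 0.5311 -0.3808  0.0575]
dot [311. 154.] 142 [ 99. 174. 169.] [ 0.4363 -0.356   0.0576]
dot [281. 159.] 138 [ 10. 223. 172.] [ 0.4658 -0.3513  0.0575]
dot [250. 163.] 131 [ 66. 215. 138.] [ 0.4955 -0.3469  0.0576]
dot [219. 168.] 135 [143. 181. 137.] [ 0.5253 -0.3423  0.0574]
```

View pics/w6.png

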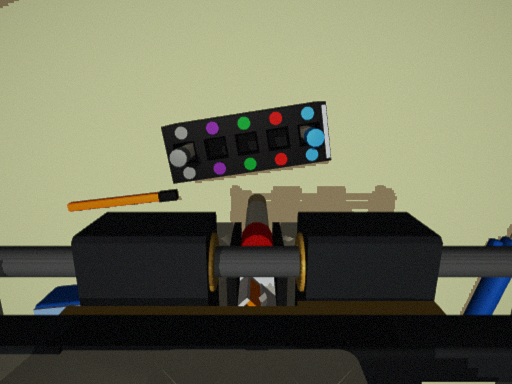

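Blue stands in hole 1 at (315,137), the rack hasn't moved, and red hangs upright. Rotating to the rack's y direction and moving over hole 2.

>>> drive_tool(
  targets=[
    [0, 0, 0, 0, 0, -1],
    [0, 0, 0, 0, 0, -1],
    [0, 0, 0, 0, 0, -1],
    [0, 0, 0, 0, 0, -1],
    [0, 0, 0, 0, 0, -1],
  ],
)

```text
t: 30.9
eef_pos: [0.4895, -0.3363, 0.2154]
ee_rot: [3.142, -0.0, -2.098]
force: [-0.4, 0.3, -0.0]
width: 0.0155
```

>>> drive_tool(
  targets=[
    [0, 0, 0, 0, 0, -1],
    [0, 0, 0, 0, 0, -1],
    [-0.1, -0.2, 0, 0, 0, -1],
    [-0.1, -0.2, 0, 0, 0, -1],
    [-0.1, -0.2, 0, 0, 0, -1],
  ],
)

```text
t: 31.52
eef_pos: [0.4775, -0.3605, 0.2154]
ee_rot: [-3.142, 0.0, -2.622]
force: [0.9, -0.1, -0.4]
width: 0.0154
```

>>> drive_tool(
  targets=[
    [-0.1, -0.2, -0.4, 0, 0, -1],
    [-0.12, -0.08, -0.5, 0, 0, -1],
    [0, 0, -0.5, 0, 0, -1],
    [0, 0, -0.4, 0, 0, -0.57],
    [0, 0, 0, 0, 0, 0],
  ],
)

```text
t: 32.15
eef_pos: [0.468, -0.3711, 0.1422]
ee_rot: [3.14, -0.002, -2.992]
force: [0.6, -0.6, 0.5]
width: 0.0152
```

>>> drive_tool(
  targets=[
    [0, 0, 0, 0, 0, 0],
    [0, 0, 0, 0, 0, 0],
    [0, 0, 0, 0, 0, 0],
  ],
)

```text
t: 32.52
eef_pos: [0.469, -0.3716, 0.144]
ee_rot: [-3.141, 0.001, -2.992]
force: [-0.5, -0.5, -0.1]
width: 0.0151
```

>>> drive_tool(
  targets=[
    [0, 0.02, -0.4, 0, 0, 0],
    [0, 0, -0.4, 0, 0, 0],
    [0, 0, -0.4, 0, 0, 0],
    [0, 0, -0.3, 0, 0, 0],
    [0, 0, -0.08, 0, 0, 0],
  ],
)

```text
t: 33.15
eef_pos: [0.4681, -0.3705, 0.0788]
ee_rot: [3.141, -0.002, -2.992]
force: [-0.6, 0.6, 0.2]
width: 0.0152
```

>>> drive_tool(
  targets=[
    [0, 0, -0.06, 0, 0, 0],
    [0, 0, -0.04, 0, 0, 0],
    [0, 0, 0, 0, 0, 0],
    [0, 0, 0, 0, 0, 0],
  ],
)

```text
t: 33.65
eef_pos: [0.4689, -0.3708, 0.0765]
ee_rot: [-3.141, 0.0, -2.992]
force: [-1.0, -0.0, -0.2]
width: 0.0153
```

>>> drive_tool(
  targets=[
    [0, 0, -0.03, 0, 0, 0],
    [0, 0, 0, 0, 0, 0],
    [0, 0, 0, 0, 0, 0],
  ],
)

```text
t: 34.02
eef_pos: [0.4687, -0.3708, 0.075]
ee_rot: [-3.142, 0.0, -2.992]
force: [0.2, 0.3, -0.2]
width: 0.0153
```

>>> drive_tool(
  targets=[
    [0, 0, -0.02, 0, 0, 0],
    [0, 0, -0.02, 0, 0, 0],
    [0, 0, 0, 0, 0, 0],
  ],
)

```text
t: 34.4
eef_pos: [0.4697, -0.3713, 0.0748]
ee_rot: [-3.14, 0.002, -2.992]
force: [-1.6, 0.9, 9.0]
width: 0.0153
```

>>> drive_tool(
  targets=[
    [0, 0, 0, 0, 0, 0],
    [0, 0, 0, 0, 0, 0],
    [0, 0, 0, 0, 0, 0],
    [0, 0, 0.2, 0, 0, 0],
    [0, 0, 0.5, 0, 0, 0],
  ],
  claw=0.4,
)

```text
t: 35.02
eef_pos: [0.4681, -0.3705, 0.1011]
ee_rot: [3.14, -0.002, -2.992]
force: [0.7, -0.3, 0.2]
width: 0.0348
```

>>> drive_tool(
  targets=[
    [0, 0, 0.9, 0, 0, 0],
    [0, 0, 1, 0, 0, 0],
    [0, 0.3, 0.8, 0, 0, 0],
    [0, 0.7, 0, 0, 0, 0],
    [0, 0.9, 0, 0, 0, 0],
  ],
)

```text
t: 35.65
eef_pos: [0.4688, -0.2944, 0.2103]
ee_rot: [-3.141, 0.001, -2.993]
force: [0.9, 1.1, 0.1]
width: 0.0352
```

>>> drive_tool(
  targets=[
    [0, 1, 0, 0, 0, 0],
    [0, 1, 0, 0, 0, 0],
    [0, 0.9, 0, 0, 0, 0],
    [0, 0.5, 0, 0, 0, 0],
    [0, 0.2, 0, 0, 0, 0],
  ],
)

```text
t: 36.28
eef_pos: [0.4688, -0.1498, 0.21]
ee_rot: [-3.142, 0.001, -2.991]
force: [-0.2, -0.3, 0.4]
width: 0.035
```

>>> drive_tool(
  targets=[
    [0, 0, 0, 0, 0, 0],
    [0, 0, 0, 0, 0, 0],
  ],
)

```text
t: 36.52
eef_pos: [0.4687, -0.1513, 0.2094]
ee_rot: [-3.142, -0.0, -2.993]
force: [0.5, 0.0, -0.1]
width: 0.0354
```

```bash
cat > caps.py <<'E'
from h import *
s=arm.get_state();print(s['t'],s['eef_pos'].round(4),s['ee_rot'].round(3))
import sys
p,d,c=snap('wrist',sys.argv[1]);P=unproj(d,c);z=P[...,2]
h=cv2.cvtColor(p,cv2.COLOR_RGB2HSV)
m=(abs(z-.089)<.006)&(h[...,1]>60)
n,L,S,C=cv2.connectedComponentsWithStats(m.astype(np.uint8))
for i in range(1,n):
    if S[i,4]>40: k=L==i;print(C[i].round(),S[i,4],h[k].mean(0).round(),P[k].mean(0).round(4),cv2.minEnclosingCircle(P[k][:,:2].astype(np.float32)))
for t in ['tube_blue','tube_red','tube_purple','bucket']: print(t,lm(t,'wrist',c,2))
o=(h[...,0]>5)&(h[...,0]<20)&(h[...,1]>150)&(h[...,2]>90)&(z>.12)&(z<.14)
print('grip',o.sum(),P[o].mean(0),cv2.minAreaRect(P[o][:,:2].astype(np.float32)) if o.sum()>20 else '')
E
python3 caps.py w7.png
```

```text
36.525 [ 0.4687 -0.1513  0.2094] [-3.142 -0.    -2.993]
[  3. 111.] 101 [103. 205.  84.] [ 0.4389 -0.3681  0.0863] ((0.43897342681884766, -0.3710947632789612), 0.007099844049662352)
[  5. 146.] 207 [ 36. 245. 123.] [ 0.4675 -0.3663  0.0874] ((0.46778005361557007, -0.3694417178630829), 0.007802903186529875)
[257. 185.] 267 [143. 191.  91.] [ 0.4691 -0.1502  0.0885] ((0.46959149837493896, -0.15040066838264465), 0.00806874968111515)
[251. 212.] 108 [ 11. 246.  65.] [ 0.4944 -0.1519  0.0888] ((0.49849849939346313, -0.15142136812210083), 0.013433042913675308)
tube_blue [(0.75, array([ 0.4394, -0.3712,  0.0146]))]
tube_red []
tube_purple [(0.68, array([ 0.4704, -0.1526,  0.01  ]))]
bucket [(0.83, array([ 0.5034, -0.1519,  0.0027])), (0.63, array([ 0.5007, -0.152 ,  0.1127]))]
grip 368 [ 0.49878817 -0.15198709  0.12759594] ((0.5003500580787659, -0.15108762681484222), (0.027499012649059296, 0.01003934070467949), 46.665985107421875)
```

>>> drive_tool(
  targets=[
    [0.02, 0.02, -0.5, 0, 0, 0],
    [0, 0, -0.9, 0, 0, 0],
    [0, 0, -0.9, 0, 0, 0],
    [0, 0, -0.6, 0, 0, 0],
    [0, 0, -0.3, 0, 0, 0],
  ],
)

```text
t: 37.4
eef_pos: [0.4688, -0.1502, 0.0801]
ee_rot: [3.141, -0.002, -2.993]
force: [1.2, -0.9, 0.1]
width: 0.0349
```

>>> drive_tool(
  targets=[
    [0, 0, -0.15, 0, 0, 0],
    [0, 0, 0, 0, 0, 0],
  ],
)

```text
t: 37.65
eef_pos: [0.4698, -0.15, 0.0756]
ee_rot: [-3.141, 0.0, -2.992]
force: [-0.4, 0.4, -0.2]
width: 0.0353
```

>>> drive_tool(
  targets=[
    [0, 0, 0, 0, 0, 0],
    [0, 0, 0, 0, 0, 0],
    [0, 0, 0, 0, 0, 0],
    [0, 0, 0, 0, 0, 0],
    [0, 0, 0, 0, 0, 0],
  ],
  claw=0,
)

```text
t: 38.28
eef_pos: [0.47, -0.15, 0.0758]
ee_rot: [-3.141, 0.001, -2.992]
force: [0.2, 0.6, 5.2]
width: 0.0151
```

>>> drive_tool(
  targets=[
    [0, 0, 0.3, 0, 0, 0],
    [0, 0, 0.6, 0, 0, 0],
    [0, 0, 0.9, 0, 0, 0],
    [0, 0, 1, 0, 0, 0],
    [0, -0.2, 0.7, 0, 0, 0],
  ],
)

```text
t: 38.9
eef_pos: [0.4696, -0.1578, 0.2178]
ee_rot: [-3.141, 0.002, -2.992]
force: [0.8, -0.3, -1.2]
width: 0.0155
```

>>> drive_tool(
  targets=[
    [0.3, -0.6, 0, 0, 0, 0],
    [0.5, -0.9, 0, 0, 0, 0],
    [0.5, -0.9, 0, 0, 0, 0],
    [0.5, -0.9, 0, 0, 0, 0],
    [0.2, -0.5, 0, 0, 0, 0],
  ],
)

```text
t: 39.52
eef_pos: [0.5497, -0.3114, 0.2151]
ee_rot: [3.141, -0.001, -2.993]
force: [-0.6, -0.2, -0.5]
width: 0.015
```

>>> drive_tool(
  targets=[
    [0, 0, 0, 0, 0, 0],
    [0, 0, 0, 0, 0, 0],
    [0, 0, 0, 0, 0, 0],
  ],
)

```text
t: 39.9
eef_pos: [0.5492, -0.3091, 0.2159]
ee_rot: [3.142, 0.0, -2.992]
force: [-0.5, 0.5, -0.1]
width: 0.015
```

```bash
python3 -c "
from rack import *
rack('w8.png')"
```

```text
39.9 [ 0.5492 -0.3091  0.2159] [ 3.142  0.    -2.992] 0.014954019473837909
rack [(0.83, array([ 0.494 , -0.3623, -0.0036]))]
hole1 [(0.95, array([ 0.4668, -0.3714,  0.009 ])), (0.95, array([ 0.4991, -0.3703,  0.0074])), (0.9, array([ 0.5572, -0.3596,  0.0085]))]
tube_grey [(0.66, array([ 0.5528, -0.3626,  0.0124]))]
tube_blue [(0.7, array([ 0.5332, -0.3616,  0.0124]))]
tube_red [(0.65, array([ 0.4681, -0.3713,  0.0112])), (0.21, array([ 0.5321, -0.3619,  0.0112]))]
tube_purple [(0.89, array([ 0.5502, -0.3103,  0.1499]))]
top 8451 [ 0.4932 -0.3663  0.057 ] (0.4980514943599701, -0.3663386404514313) (0.15566115081310272, 0.05649618059396744) 8.687639236450195
dot [180.  44.] 188 [ 97. 165. 179.] [ 0.442  -0.394   0.0578]
dot [223.  44.] 175 [ 97. 160. 188.] [ 0.4363 -0.356   0.0577]
dot [181.  80.] 168 [  6. 212. 185.] [ 0.4719 -0.3898  0.0578]
dot [224.  80.] 162 [  9. 212. 186.] [ 0.4659 -0.3514  0.0577]
dot [183. 114.] 147 [ 66. 200. 162.] [ 0.5015 -0.3854  0.0577]
dot [225. 113.] 140 [ 66. 209. 113.] [ 0.4955 -0.347   0.0577]
dot [185. 146.] 138 [143. 168. 166.] [ 0.5312 -0.3807  0.0577]
dot [226. 146.] 126 [143. 182. 116.] [ 0.5253 -0.3423  0.0578]
```

View pics/w8.png

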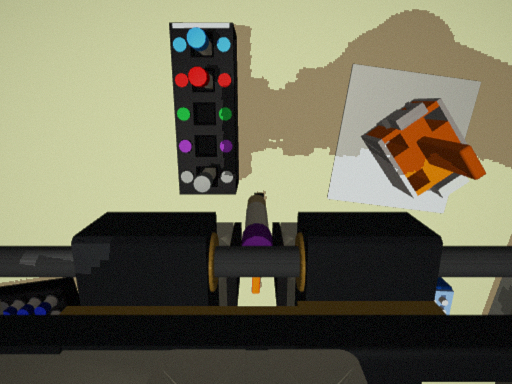

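Blue (196,38) and red (197,76) are standing in holes 1 and 2, the rack is unmoved, and the bucket on the mat is empty. Placing purple in hole 4.

>>> drive_tool(
  targets=[
    [-0.13, -0.3, 0, 0, 0, 0],
    [-0.2, -0.5, -0.3, 0, 0, 0],
    [-0.2, -0.51, -0.5, 0, 0, 0],
    [0, 0, -0.5, 0, 0, 0],
    [0, 0, -0.5, 0, 0, 0],
  ],
)

```text
t: 40.88
eef_pos: [0.5269, -0.3639, 0.1416]
ee_rot: [3.141, -0.001, -2.994]
force: [-0.3, -0.4, -0.8]
width: 0.0157
```

>>> drive_tool(
  targets=[
    [0, 0, 0, 0, 0, 0],
    [0, 0, 0, 0, 0, 0],
    [0, 0, 0, 0, 0, 0],
  ],
)

```text
t: 41.25
eef_pos: [0.5287, -0.3628, 0.1443]
ee_rot: [-3.141, 0.001, -2.992]
force: [-0.0, 0.4, -0.3]
width: 0.0155
```

>>> drive_tool(
  targets=[
    [0, 0.03, -0.4, 0, 0, 0],
    [0, 0, -0.4, 0, 0, 0],
    [0, 0, -0.4, 0, 0, 0],
    [0, 0, -0.3, 0, 0, 0],
    [0, 0, -0.1, 0, 0, 0],
  ],
)

```text
t: 41.88
eef_pos: [0.5278, -0.3609, 0.078]
ee_rot: [3.141, -0.002, -2.992]
force: [0.3, -0.4, 0.2]
width: 0.0153
```

>>> drive_tool(
  targets=[
    [0, 0, -0.06, 0, 0, 0],
    [0, 0, -0.04, 0, 0, 0],
    [0, 0, -0.02, 0, 0, 0],
    [0, 0, 0, 0, 0, 0],
  ],
)

```text
t: 42.38
eef_pos: [0.5285, -0.3612, 0.0749]
ee_rot: [-3.141, 0.001, -2.992]
force: [-0.0, 0.5, -0.3]
width: 0.0154
```

>>> drive_tool(
  targets=[
    [0, 0, -0.02, 0, 0, 0],
    [0, 0, -0.02, 0, 0, 0],
    [0, 0, 0, 0, 0, 0],
  ],
)

```text
t: 42.75
eef_pos: [0.5295, -0.3617, 0.0748]
ee_rot: [-3.14, 0.002, -2.992]
force: [0.1, 0.2, 9.3]
width: 0.0157
```

>>> drive_tool(
  targets=[
    [0, 0, 0, 0, 0, 0],
    [0, 0, 0, 0, 0, 0],
    [0, 0, 0, 0, 0, 0],
    [0, 0, 0.2, 0, 0, 0],
    [0, 0, 0.5, 0, 0, 0],
  ],
  claw=0.4,
)

```text
t: 43.38
eef_pos: [0.5276, -0.3609, 0.1006]
ee_rot: [3.141, -0.002, -2.992]
force: [-0.0, 0.1, 0.6]
width: 0.0348
```

>>> drive_tool(
  targets=[
    [0, 0, 0.9, 0, 0, 0],
    [0, 0, 1, 0, 0, 0],
    [0, 0.3, 1, 0, 0, 1],
    [-0.1, 0.7, 1, 0, 0, 1],
    [-0.15, 0.8, 1, 0, 0, 1],
  ],
)

```text
t: 44.0
eef_pos: [0.5179, -0.2887, 0.2986]
ee_rot: [-3.141, 0.0, -2.675]
force: [0.4, 1.2, 0.4]
width: 0.0351
```

>>> drive_tool(
  targets=[
    [-0.15, 1, 0, 0, 0, 1],
    [-0.15, 1, 0, 0, 0, 1],
    [-0.15, 0.8, 0, 0, 0, 1],
    [0, 0.4, 0, 0, 0, 0.12],
    [0, 0.2, 0, 0, 0, 0],
  ],
)

```text
t: 44.62
eef_pos: [0.5005, -0.1526, 0.2974]
ee_rot: [-3.141, 0.0, -2.352]
force: [-0.2, -0.6, -0.3]
width: 0.0351
```

>>> drive_tool(
  targets=[
    [0, 0, 0, 0, 0, 0],
    [0, 0, 0, 0, 0, 0],
  ],
)

```text
t: 44.88
eef_pos: [0.5004, -0.1538, 0.2967]
ee_rot: [3.141, -0.001, -2.353]
force: [0.7, -0.2, 0.2]
width: 0.0353
```

```bash
python3 caps.py w9.png
```

```text
44.875 [ 0.5004 -0.1538  0.2967] [ 3.141e+00 -1.000e-03 -2.353e+00]
[96. 44.] 218 [143. 193. 111.] [ 0.5279 -0.3603  0.0879] ((0.5283616781234741, -0.36099833250045776), 0.008254180662333965)
tube_blue []
tube_red [(0.42, array([ 0.4695, -0.3708,  0.0101]))]
tube_purple [(0.74, array([ 0.5311, -0.3602,  0.0089])), (0.45, array([ 0.4993, -0.3672,  0.0061]))]
bucket [(0.57, array([ 0.4999, -0.1519,  0.0542])), (0.55, array([ 0.4998, -0.155 ,  0.0015]))]
grip 250 [ 0.50020889 -0.15141597  0.12751826] ((0.5003945231437683, -0.15173068642616272), (0.027134990319609642, 0.009219411760568619), 45.408573150634766)
```

View pics/w9.png

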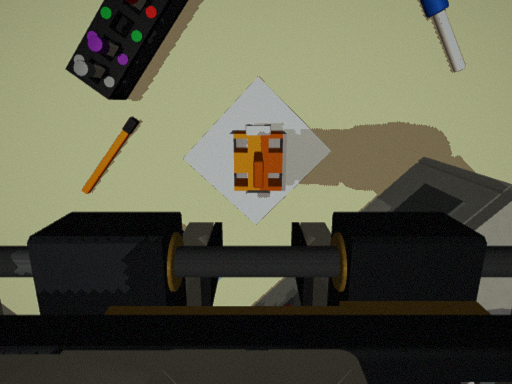

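Purple stands in hole 4 at (95,43), and the empty bucket is on the mat at (258,162). Grasping the grip.

>>> drive_tool(
  targets=[
    [0, 0.05, -0.7, 0, 0, 0],
    [0, 0, -1, 0, 0, 0],
    [0, 0, -1, 0, 0, 0],
    [0, 0, -1, 0, 0, 0],
    [0, 0, -0.7, 0, 0, 0],
  ],
)

```text
t: 45.75
eef_pos: [0.4996, -0.1514, 0.1192]
ee_rot: [3.14, -0.001, -2.352]
force: [0.5, 0.6, 0.6]
width: 0.0348
```

>>> drive_tool(
  targets=[
    [0, 0, -0.4, 0, 0, 0],
    [0, 0, -0.3, 0, 0, 0],
    [0, 0, 0, 0, 0, 0],
    [0, 0, 0, 0, 0, 0],
  ],
)

```text
t: 46.25
eef_pos: [0.5008, -0.1512, 0.0936]
ee_rot: [-3.141, 0.001, -2.351]
force: [1.1, 0.6, -0.3]
width: 0.0352
```

>>> drive_tool(
  targets=[
    [0, 0, 0, 0, 0, 0],
    [0, 0, 0, 0, 0, 0],
    [0, 0, 0, 0, 0, 0],
    [0, 0, 0, 0, 0, 0],
    [0, 0, 0, 0, 0, 0],
  ],
  claw=0,
  newtons=12,
)

```text
t: 46.88
eef_pos: [0.5005, -0.1512, 0.0932]
ee_rot: [-3.141, 0.0, -2.351]
force: [-0.0, -0.0, 1.4]
width: 0.0099
```

>>> drive_tool(
  targets=[
    [0, 0, 0, 0, 0, 0],
    [0, 0, 0, 0, 0, 0],
    [0, 0, 0, 0, 0, 0],
  ],
  newtons=40,
)

```text
t: 47.25
eef_pos: [0.5005, -0.1512, 0.0931]
ee_rot: [-3.141, 0.0, -2.351]
force: [0.0, 0.6, 4.0]
width: 0.0097
```

>>> drive_tool(
  targets=[
    [0, 0, 0.3, 0, 0, 0],
    [0, 0, 0.7, 0, 0, 0],
    [0, 0, 1, 0, 0, 0],
    [0, 0, 1, 0, 0, 0],
    [0, 0, 1, 0, 0, 0],
  ],
)

```text
t: 47.88
eef_pos: [0.4995, -0.151, 0.2543]
ee_rot: [3.141, -0.0, -2.352]
force: [1.9, -0.1, -3.4]
width: 0.0097
```

>>> drive_tool(
  targets=[
    [0, 0, 1, 0, 0, 0],
    [0, 0, 0.7, 0, 0, 0],
    [0, 0, 0.25, 0, 0, 0],
    [0, 0.3, 0, 0, 0, 0],
    [0, 0.6, 0, 0, 0, 0],
  ],
)

```text
t: 48.5
eef_pos: [0.4994, -0.1146, 0.3292]
ee_rot: [3.139, -0.002, -2.353]
force: [0.1, 0.6, -2.7]
width: 0.0097
```

>>> drive_tool(
  targets=[
    [0, 0.9, 0, 0, 0, 0],
    [-0.1, 0.9, 0, 0, 0, 0],
    [-0.1, 0.9, 0, 0, 0, 0],
    [-0.1, 0.9, 0, 0, 0, 0],
    [-0.1, 0.9, 0, 0, 0, 0],
  ],
)

```text
t: 49.12
eef_pos: [0.483, 0.0663, 0.3292]
ee_rot: [3.14, -0.002, -2.351]
force: [1.2, -0.0, -2.6]
width: 0.0098
```

>>> drive_tool(
  targets=[
    [-0.1, 0.9, 0, 0, 0, 0],
    [-0.1, 0.9, 0, 0, 0, 0],
    [-0.08, 0.9, 0, 0, 0, 0],
    [0, 0.9, 0, 0, 0, 0],
    [0, 0.8, 0, 0, 0, 0],
  ],
)

```text
t: 49.75
eef_pos: [0.4718, 0.2422, 0.3291]
ee_rot: [3.141, -0.003, -2.351]
force: [-0.7, -0.5, -2.9]
width: 0.0101
```

>>> drive_tool(
  targets=[
    [0, 0.6, 0, 0, 0, 0],
    [0, 0.3, 0, 0, 0, 0],
    [0, 0.12, 0, 0, 0, 0],
    [0, 0, 0, 0, 0, 0],
    [0, 0, 0, 0, 0, 0],
  ],
)

```text
t: 50.38
eef_pos: [0.4732, 0.281, 0.3312]
ee_rot: [-3.142, 0.0, -2.352]
force: [-0.4, -0.0, -3.1]
width: 0.01
```

```bash
python3 - <<'E'
from h import *
s=arm.get_state();print(s['t'],s['eef_pos'].round(4),s['ee_rot'].round(4),s['force'],s['width'])
p,d,c=snap('wrist','w10.png')
for t in ['bucket_grip','bucket_pivot','bucket','cradle','rotor']: print(t,lm(t,'wrist',c,2))
p,d,c=snap('scene','c10.png')
for t in ['bucket_grip','bucket_pivot','bucket','cradle','rotor','rack']: print(t,lm(t,'scene',c,2))
E
```

```text
50.375 [0.4732 0.281  0.3312] [-3.1416e+00  2.0000e-04 -2.3521e+00] [-0.3798703  -0.04678183 -3.09146365] 0.00995443985534537
bucket_grip [(0.69, array([0.4731, 0.2811, 0.3468]))]
bucket_pivot [(0.64, array([0.4739, 0.2799, 0.2954]))]
bucket [(0.59, array([0.4755, 0.2785, 0.2418]))]
cradle []
rotor [(0.74, array([0.5435, 0.2105, 0.126 ]))]
bucket_grip [(0.69, array([ 0.4971, -0.3632,  0.0087])), (0.64, array([0.4733, 0.2826, 0.3525]))]
bucket_pivot [(0.95, array([0.4736, 0.2848, 0.2964])), (0.69, array([ 0.4381, -0.3739,  0.0049]))]
bucket [(0.6, array([0.4711, 0.2823, 0.2395]))]
cradle [(0.97, array([0.4729, 0.2816, 0.1279]))]
rotor [(0.62, array([0.5499, 0.206 , 0.1319])), (0.59, array([ 0.5249, -0.3636,  0.0031]))]
rack [(0.69, array([ 0.4954, -0.3688, -0.0017]))]
```

View pics/w10.png

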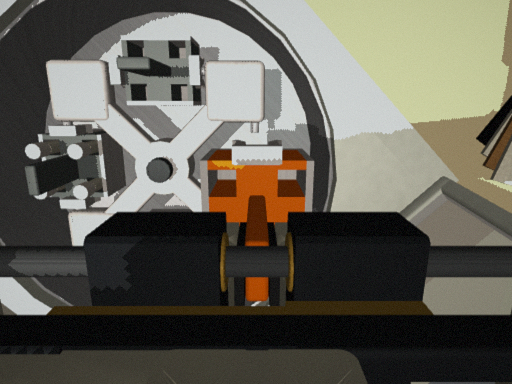

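Bucket is held level over its place, with a trunnion pin visible at (255,127) just beyond the ear. Lowering to just above the pins.

>>> drive_tool(
  targets=[
    [0, 0.01, -0.5, 0, 0, 0],
    [0, 0, -0.8, 0, 0, 0],
    [0, 0, -0.9, 0, 0, 0],
    [0, 0, -0.7, 0, 0, 0],
    [0, 0, -0.3, 0, 0, 0],
  ],
)

```text
t: 51.65
eef_pos: [0.4725, 0.2815, 0.2014]
ee_rot: [-3.142, -0.002, -2.351]
force: [-1.0, 0.4, -2.7]
width: 0.0095
```

>>> drive_tool(
  targets=[
    [0, 0, -0.1, 0, 0, 0],
    [0, 0, 0, 0, 0, 0],
    [0, 0, 0, 0, 0, 0],
  ],
)

```text
t: 52.02
eef_pos: [0.4736, 0.2825, 0.2]
ee_rot: [-3.142, 0.002, -2.351]
force: [0.0, -0.3, -3.2]
width: 0.0096
```

>>> drive_tool(
  targets=[
    [0, -0.02, -0.1, 0, 0, 0],
    [0, 0, -0.15, 0, 0, 0],
    [0, 0, -0.15, 0, 0, 0],
    [0, 0, -0.1, 0, 0, 0],
    [0, 0, 0, 0, 0, 0],
  ],
)

```text
t: 52.65
eef_pos: [0.4729, 0.2811, 0.1784]
ee_rot: [-3.141, -0.001, -2.351]
force: [-0.4, 0.3, -2.8]
width: 0.0094
```

>>> drive_tool(
  targets=[
    [0, 0, -0.1, 0, 0, 0],
    [0, 0, -0.1, 0, 0, 0],
    [0, 0, -0.05, 0, 0, 0],
    [0, 0, 0, 0, 0, 0],
  ],
)

```text
t: 53.15
eef_pos: [0.4732, 0.2811, 0.1687]
ee_rot: [-3.141, -0.0, -2.352]
force: [2.0, -1.2, -4.5]
width: 0.0101
```

>>> drive_tool(
  targets=[
    [0, 0, -0.05, 0, 0, 0],
    [0, 0, -0.03, 0, 0, 0],
    [0, 0, 0, 0, 0, 0],
  ],
)

```text
t: 53.52
eef_pos: [0.4732, 0.2812, 0.1658]
ee_rot: [-3.141, 0.0, -2.351]
force: [2.1, -1.1, -3.4]
width: 0.0098
```

>>> drive_tool(
  targets=[
    [0, 0, -0.02, 0, 0, 0],
    [0, 0, -0.02, 0, 0, 0],
    [0, 0, 0, 0, 0, 0],
  ],
)

```text
t: 53.9
eef_pos: [0.4733, 0.2813, 0.165]
ee_rot: [-3.141, 0.001, -2.351]
force: [0.1, -2.4, 5.3]
width: 0.0099
```

Seated on the pins (load changed from −3.4 to +5.3 N at the expected height). Releasing slowly.

>>> drive_tool(
  targets=[
    [0, 0, 0, 0, 0, 0],
    [0, 0, 0, 0, 0, 0],
    [0, 0, 0, 0, 0, 0],
  ],
  newtons=5,
)

```text
t: 54.28
eef_pos: [0.4733, 0.2813, 0.1649]
ee_rot: [-3.141, 0.001, -2.351]
force: [0.8, -2.9, 5.6]
width: 0.0099
```

>>> drive_tool(
  targets=[
    [0, 0, 0, 0, 0, 0],
    [0, 0, 0, 0, 0, 0],
    [0, 0, 0, 0, 0, 0],
    [0, 0, 0, 0, 0, 0],
    [0, 0, 0, 0, 0, 0],
  ],
  claw=0.5,
)

```text
t: 54.9
eef_pos: [0.4731, 0.2813, 0.1641]
ee_rot: [3.142, -0.0, -2.351]
force: [0.2, -0.2, 0.6]
width: 0.0435
```

>>> drive_tool(
  targets=[
    [0, 0, 0.3, 0, 0, 0],
    [0, 0, 0.6, 0, 0, 0],
    [0, 0, 1, 0, 0, 0],
    [0, 0, 1, 0, 0, 0],
    [0, 0, 1, 0, 0, 0],
  ],
)

```text
t: 55.52
eef_pos: [0.4731, 0.2811, 0.3226]
ee_rot: [-3.141, 0.001, -2.351]
force: [0.9, 1.2, -0.5]
width: 0.0437
```

>>> drive_tool(
  targets=[
    [0, 0, 1, 0, 0, 0],
    [0, 0, 0.4, 0, 0, 0],
    [0, 0, 0, 0, 0, 0],
    [0, 0, 0, 0, 0, 0],
    [0, 0, 0, 0, 0, 0],
  ],
)

```text
t: 56.15
eef_pos: [0.4727, 0.281, 0.3748]
ee_rot: [3.142, -0.002, -2.351]
force: [0.2, 0.1, -0.6]
width: 0.0439
```

```bash
python3 - <<'E'
from h import *
s=arm.get_state();print(s['t'],s['eef_pos'].round(4))
p,d,c=snap('wrist','w11.png');P=unproj(d,c);h=cv2.cvtColor(p,cv2.COLOR_RGB2HSV)
for t in ['bucket_grip','bucket_pivot','bucket']: print(t,lm(t,'wrist',c,2))
o=(h[...,0]>5)&(h[...,0]<20)&(h[...,1]>150)&(h[...,2]>100);o[220:]=0
for lo,hi in [(.192,.21),(.12,.14)]:
    Q=P[o&(P[...,2]>lo)&(P[...,2]<hi)]
    A=np.c_[Q[:,:2]-Q[:,:2].mean(0),np.ones(len(Q))];print(len(Q),Q.mean(0).round(4),'slope',np.linalg.lstsq(A,Q[:,2],rcond=None)[0].round(4),cv2.minAreaRect(Q[:,:2].astype(np.float32)))
p,d,c=snap('scene','c11.png');P=unproj(d,c)
for t in ['rack','hole1','tube_blue','tube_red','tube_purple','tube_grey','tip_box','pen']: print(t,lm(t,'scene',c,3))
a=cv2.imread('pics/c11.png');b=cv2.imread('pics/w11.png')
cv2.imwrite('pics/m11.png',np.vstack([np.hstack([cv2.resize(a[150:210,160:260],(400,240),interpolation=2),b[90:330,60:460]]),np.hstack([cv2.resize(a[200:290,240:420],(400,200)),cv2.resize(a,(400,200))])]))
E
```

```text
56.15 [0.4727 0.281  0.3748]
bucket_grip [(0.59, array([0.4712, 0.2851, 0.1834]))]
bucket_pivot [(0.57, array([0.4734, 0.2777, 0.1261]))]
bucket [(0.56, array([0.4794, 0.2762, 0.0758]))]
239 [0.4685 0.2853 0.1989] slope [ 0.0683 -0.0812  0.1989] ((0.4689877927303314, 0.2853318750858307), (0.02771943248808384, 0.00938325747847557), 44.826202392578125)
1469 [0.4721 0.2781 0.1285] slope [ 0.0638 -0.0616  0.1285] ((0.4729413688182831, 0.28100404143333435), (0.07030343264341354, 0.05822739377617836), 45.19197082519531)
rack [(0.78, array([ 0.4943, -0.3669, -0.0025]))]
hole1 [(0.86, array([ 0.4658, -0.3709,  0.0127])), (0.85, array([ 0.4988, -0.3624,  0.0092])), (0.76, array([ 0.4377, -0.3723,  0.0064]))]
tube_blue [(0.61, array([ 0.4998, -0.3603,  0.007 ])), (0.45, array([ 0.4367, -0.3755,  0.011 ]))]
tube_red [(0.7, array([ 0.6909, -0.1264, -0.0008])), (0.64, array([ 0.4362, -0.3745,  0.0114])), (0.44, array([ 0.4668, -0.3672,  0.0072]))]
tube_purple [(0.59, array([ 0.5243, -0.3622,  0.0066]))]
tube_grey []
tip_box [(0.55, array([ 0.6935, -0.1262, -0.0011]))]
pen [(0.62, array([ 0.6427, -0.2929, -0.0038]))]
```

View pics/m11.png

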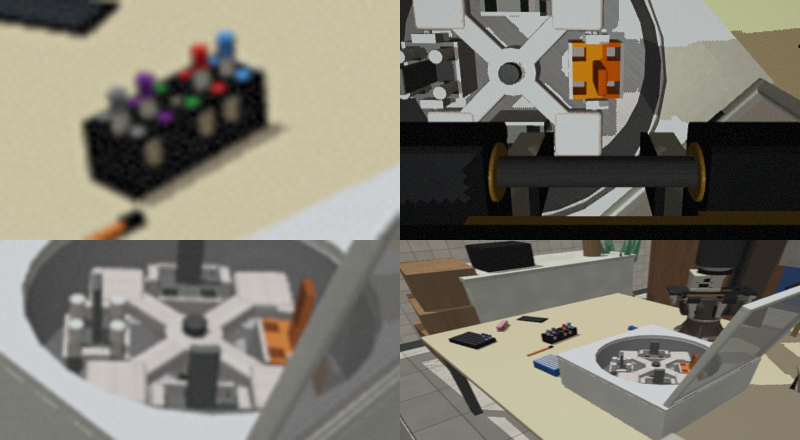

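Tubes all stand in their holes, but the hung bucket's grip leans about 5° outward (grip (598,75), tilted in the wrist crop). I'll wait and check whether it is still swinging.

>>> drive_tool(
  targets=[
    [0, 0, 0, 0, 0, 0],
    [0, 0, 0, 0, 0, 0],
    [0, 0, 0, 0, 0, 0],
  ],
)

```text
t: 57.18
eef_pos: [0.4731, 0.2813, 0.3762]
ee_rot: [3.142, 0.0, -2.351]
force: [0.5, 0.1, -0.0]
width: 0.0437
```

```bash
cat > tilt.py <<'E'
from h import *
def tilt():
    p,d,c=snap('wrist');P=unproj(d,c);h=cv2.cvtColor(p,cv2.COLOR_RGB2HSV)
    o=(h[...,0]>5)&(h[...,0]<20)&(h[...,1]>150)&(h[...,2]>100);o[220:]=0
    r=[round(arm.get_state()['t'],2)]
    for lo,hi in [(.192,.21),(.12,.14)]:
        Q=P[o&(P[...,2]>lo)&(P[...,2]<hi)]
        if len(Q)<30: continue
        A=np.c_[Q[:,:2]-Q[:,:2].mean(0),np.ones(len(Q))];s=np.linalg.lstsq(A,Q[:,2],rcond=None)[0]
        r+=[np.round(cv2.minAreaRect(Q[:,:2].astype(np.float32))[0],4),round(np.degrees((s[0]-s[1])*.7071),1)]
    print(r)
for i in range(4): tilt()
E
python3 tilt.py
```

```text
[57.23, array([0.4684, 0.285 ]), np.float64(7.0), array([0.473 , 0.2809]), np.float64(5.1)]
[57.27, array([0.4682, 0.2851]), np.float64(4.8), array([0.4729, 0.2809]), np.float64(5.2)]
[57.33, array([0.4686, 0.2849]), np.float64(4.7), array([0.4729, 0.2809]), np.float64(5.1)]
[57.38, array([0.4685, 0.285 ]), np.float64(5.3), array([0.4729, 0.2808]), np.float64(4.9)]
```

>>> drive_tool(
  targets=[
    [0, 0, 0, 0, 0, 0],
    [0, 0, 0, 0, 0, 0],
    [0, 0, 0, 0, 0, 0],
    [0, 0, 0, 0, 0, 0],
    [0, 0, 0, 0, 0, 0],
  ],
)

```text
t: 58.0
eef_pos: [0.4731, 0.2812, 0.3761]
ee_rot: [3.142, -0.0, -2.351]
force: [0.4, -0.1, 1.1]
width: 0.0438
```

```bash
python3 tilt.py
```

```text
[58.05, array([0.4686, 0.2848]), np.float64(2.9), array([0.473, 0.281]), np.float64(5.1)]
[58.1, array([0.4687, 0.2848]), np.float64(5.8), array([0.4729, 0.2809]), np.float64(5.1)]
[58.15, array([0.4688, 0.2848]), np.float64(4.2), array([0.4729, 0.2809]), np.float64(5.1)]
[58.2, array([0.4685, 0.285 ]), np.float64(3.6), array([0.4728, 0.2809]), np.float64(5.1)]
```

```bash
python3 - <<'E'
from h import *
for f,z0 in [('w1',.075),('w3',.003)]:
    P=np.load(f'/tmp/{f}.npy');h=cv2.cvtColor(cv2.imread(f'pics/{f}.png'),cv2.COLOR_BGR2HSV)
    o=(h[...,0]>5)&(h[...,0]<20)&(h[...,1]>150)&(h[...,2]>100);o[220:]=0
    for lo,hi in [(.117,.135),(.045,.065)]:
        Q=P[o&(P[...,2]>lo+z0)&(P[...,2]<hi+z0)]
        A=np.c_[Q[:,:2]-Q[:,:2].mean(0),np.ones(len(Q))];s=np.linalg.lstsq(A,Q[:,2],rcond=None)[0]
        print(f,len(Q),cv2.minAreaRect(Q[:,:2].astype(np.float32)),np.degrees((s[0]-s[1])*.7071),Q[:,2].mean())
E
```

```text
w1 245 ((0.47347381711006165, 0.2813306748867035), (0.026766564697027206, 0.008951717056334019), 45.71065139770508) 1.6325088167311443 0.19943818048516423
w1 1517 ((0.4748576283454895, 0.27953413128852844), (0.06985446065664291, 0.05845075100660324), 45.14186477661133) 2.217476088242362 0.12872098021258754
w3 250 ((0.5006309151649475, -0.15175576508045197), (0.026914706453680992, 0.00904938206076622), 45.472900390625) -3.0244466503581378 0.12743407918771668
w3 1465 ((0.5002561211585999, -0.15142524242401123), (0.06959954649209976, 0.058435820043087006), 44.72898483276367) 0.10621980016321406 0.05674018675973137
```

The tilt is static. When gripped, the bucket was already about 2° off level, so I reseated it about 2 mm too far outward and the pins sit off-centre in the notches. I'll regrip, raise a few mm, shift 2 mm inward and set it down again.

>>> drive_tool(
  targets=[
    [0, 0, -0.7, 0, 0, 0],
    [0, 0, -1, 0, 0, 0],
    [0, 0, -1, 0, 0, 0],
    [0, 0, -1, 0, 0, 0],
    [0, 0, -0.8, 0, 0, 0],
  ],
)

```text
t: 58.82
eef_pos: [0.4728, 0.2809, 0.1946]
ee_rot: [3.142, -0.001, -2.351]
force: [-0.5, 1.2, -0.1]
width: 0.044
```

>>> drive_tool(
  targets=[
    [0, 0, -0.4, 0, 0, 0],
    [0, 0, -0.34, 0, 0, 0],
    [0, 0, 0, 0, 0, 0],
    [0, 0, 0, 0, 0, 0],
  ],
)

```text
t: 59.32
eef_pos: [0.4736, 0.2817, 0.1676]
ee_rot: [-3.141, 0.002, -2.351]
force: [0.9, 0.7, 0.1]
width: 0.0439
```

>>> drive_tool(
  targets=[
    [0, 0, 0, 0, 0, 0],
    [0, 0, 0, 0, 0, 0],
    [0, 0, 0, 0, 0, 0],
    [0, 0, 0, 0, 0, 0],
    [0, 0, 0, 0, 0, 0],
  ],
  claw=0,
  newtons=6,
)

```text
t: 59.95
eef_pos: [0.4732, 0.2812, 0.1667]
ee_rot: [-3.141, 0.0, -2.351]
force: [0.3, -0.5, 1.0]
width: 0.0101
```

>>> drive_tool(
  targets=[
    [0, 0, 0, 0, 0, 0],
    [0, 0, 0, 0, 0, 0],
    [0, 0, 0, 0, 0, 0],
  ],
  newtons=40,
)

```text
t: 60.32
eef_pos: [0.4732, 0.2812, 0.1667]
ee_rot: [-3.141, 0.0, -2.351]
force: [0.1, -1.7, 1.3]
width: 0.0098
```

>>> drive_tool(
  targets=[
    [0, 0, 0.08, 0, 0, 0],
    [0, 0, 0.08, 0, 0, 0],
    [0, 0, 0, 0, 0, 0],
    [0.037, -0.037, 0, 0, 0, 0],
    [0, 0, 0, 0, 0, 0],
  ],
)

```text
t: 60.95
eef_pos: [0.4747, 0.2801, 0.173]
ee_rot: [3.141, 0.001, -2.351]
force: [0.9, 0.1, -3.2]
width: 0.0097
```

>>> drive_tool(
  targets=[
    [0, 0, 0, 0, 0, 0],
    [0, 0, -0.05, 0, 0, 0],
    [0, 0, -0.05, 0, 0, 0],
    [0, 0, -0.04, 0, 0, 0],
    [0, 0, 0, 0, 0, 0],
  ],
)

```text
t: 61.58
eef_pos: [0.4745, 0.2797, 0.1672]
ee_rot: [-3.142, -0.0, -2.351]
force: [-0.1, -1.1, -3.1]
width: 0.0102
```

>>> drive_tool(
  targets=[
    [0, 0, -0.02, 0, 0, 0],
    [0, 0, -0.02, 0, 0, 0],
    [0, 0, 0, 0, 0, 0],
  ],
)

```text
t: 61.95
eef_pos: [0.4748, 0.2799, 0.1666]
ee_rot: [-3.141, 0.001, -2.351]
force: [-2.6, -1.8, 4.8]
width: 0.0099
```

>>> drive_tool(
  targets=[
    [0, 0, 0, 0, 0, 0],
    [0, 0, 0, 0, 0, 0],
    [0, 0, 0, 0, 0, 0],
    [0, 0, 0, 0, 0, 0],
    [0, 0, 0, 0, 0, 0],
  ],
  claw=0.5,
  newtons=5,
)

```text
t: 62.58
eef_pos: [0.4746, 0.2798, 0.1657]
ee_rot: [-3.142, -0.0, -2.351]
force: [0.3, -0.5, -1.0]
width: 0.0435
```

>>> drive_tool(
  targets=[
    [0, 0, 0.3, 0, 0, 0],
    [0, 0, 0.6, 0, 0, 0],
    [0, 0, 1, 0, 0, 0],
    [0, 0, 1, 0, 0, 0],
    [0, 0, 1, 0, 0, 0],
  ],
)

```text
t: 63.2
eef_pos: [0.4745, 0.2796, 0.3242]
ee_rot: [-3.141, 0.001, -2.351]
force: [-0.1, 1.5, 0.0]
width: 0.0437
```

>>> drive_tool(
  targets=[
    [0, 0, 1, 0, 0, 0],
    [0, 0, 0.4, 0, 0, 0],
    [0, 0, 0, 0, 0, 0],
    [0, 0, 0, 0, 0, 0],
    [0, 0, 0, 0, 0, 0],
  ],
)

```text
t: 63.82
eef_pos: [0.4742, 0.2795, 0.3764]
ee_rot: [3.142, -0.002, -2.351]
force: [-0.5, 0.2, 0.5]
width: 0.0438
```

>>> drive_tool(
  targets=[
    [0, 0, 0, 0, 0, 0],
    [0, 0, 0, 0, 0, 0],
    [0, 0, 0, 0, 0, 0],
    [0, 0, 0, 0, 0, 0],
    [0, 0, 0, 0, 0, 0],
  ],
)

```text
t: 64.45
eef_pos: [0.4746, 0.2798, 0.3778]
ee_rot: [3.142, 0.0, -2.351]
force: [-0.3, 1.5, -0.3]
width: 0.0436
```

```bash
python3 tilt.py
```

```text
[64.5, array([0.4737, 0.2802]), np.float64(-1.0), array([0.4739, 0.2796]), np.float64(0.7)]
[64.55, array([0.4738, 0.2802]), np.float64(1.3), array([0.4743, 0.2798]), np.float64(0.7)]
[64.6, array([0.4738, 0.2803]), np.float64(-0.8), array([0.4742, 0.2799]), np.float64(0.6)]
[64.65, array([0.4738, 0.2803]), np.float64(-1.0), array([0.4742, 0.2798]), np.float64(0.6)]
```

Now level (0.6°) with its pivot on the cradle. One last look before handing in.

```bash
python3 - <<'E'
from h import *
p,d,c=snap('scene','c12.png');snap('wrist','w12.png')
for t in ['rack','tube_blue','tube_red','tube_purple','pen','tip_box']: print(t,lm(t,'scene',c,2))
a=cv2.imread('pics/c12.png');b=cv2.imread('pics/w12.png')
cv2.imwrite('pics/m12.png',np.vstack([np.hstack([cv2.resize(a[150:210,160:260],(400,240),interpolation=2),b[50:290,60:460]]),np.hstack([cv2.resize(a[200:290,240:420],(400,200)),cv2.resize(a,(400,200))])]))
E
```

```text
rack [(0.66, array([ 0.4963, -0.3648, -0.001 ])), (0.65, array([ 6.922e-01, -1.277e-01,  1.000e-04]))]
tube_blue [(0.42, array([ 0.435 , -0.3758,  0.0125]))]
tube_red [(0.65, array([ 0.4672, -0.3681,  0.0087]))]
tube_purple [(0.64, array([ 0.5263, -0.3616,  0.0093]))]
pen [(0.53, array([ 0.6426, -0.2927,  0.001 ]))]
tip_box [(0.69, array([ 0.437 , -0.375 ,  0.0107])), (0.61, array([ 0.6895, -0.1244,  0.0017]))]
```

View pics/m12.png

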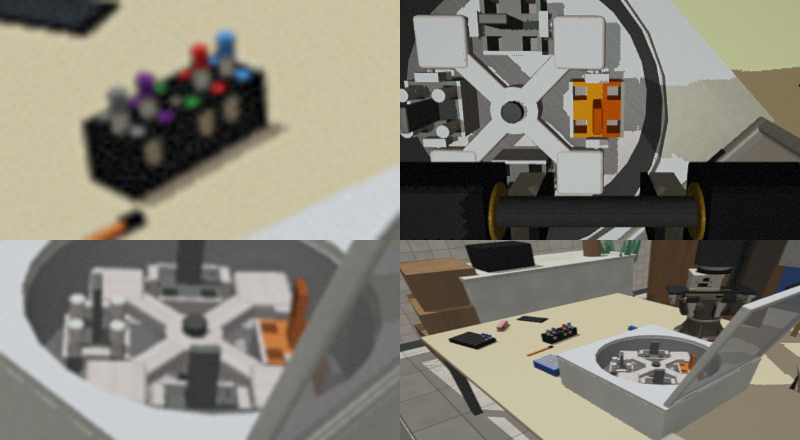

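The bucket hangs level at (597,108), tubes stand in holes 1, 2 and 4, hole 3 is empty and the grey tube is untouched.

```bash
python3 -c "
from station import arm
print(arm.get_state()['t']);print(arm.job_done())"
```

```text
65.05
the job is handed in; nothing more can be done
None
```

The job is done and handed in at 65 s of the 210 s allowed. I lifted the bucket off its trunnions and stood it on the mat. Blue, then red, then purple went into holes 1, 2 and 4, each lowered to floor contact before release. Green was absent, so hole 3 is empty. The empty bucket is back on its own trunnions.

**One correction:** the first time I rehung the bucket, it sat about 2 mm too far outward and leaned 5° when released. I regripped it, raised it 6 mm, shifted it inward and set it down again.

**Last checks:**
- **Bucket:** it hangs 0.6° off level, with its pivot within about 1 mm of where I estimate the cradle to be.
- **Tubes and rack:** all three tubes stand in their holes, the grey tube is still in hole 5, and I saw no knock to the rack.
- **Bystanders:** the pen and tip box read the same positions as at the start, within measuring error. The grey buckets look undisturbed.
- **Disagreement:** in the last two scene pictures, some network readings placed a tube or the tip box somewhere else. The pictures did not support them, so I discounted them.

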